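Feed one coaster blank from the stack and stamp it

TASK

Slide only the top wooden coaster blank off the stack and along into the hand press until it lies flat and fully home against the press's end stop, leaving the other two in the holder. Then pull the press's sprung lever down until the stamp bears firmly on the blank, hold it there for about half a second, and ease the lever back up slowly, taking a second or two, without letting it spring back. Leave the things round about where they are.

Things in the scene. Friction and masses are not known exactly. Their poses are not given: they have to be found in the camera images.
- holder: Dark wooden stack holder, fixed, 107 (x) by 150 (y) mm, in line with the press on its +y side. Origin: centre of its underside; y is the slide line and points away from the press. Floor 6 mm thick; side walls 44 mm high, inner faces 93 mm apart; far (+y) end wall 26 mm high, y 66 to 75 mm, so the top blank's end stands free above it to be pushed.
- holder_lip (a point): Top middle of the holder's end wall towards the press (8 mm thick, y = -70.5 mm in the holder), 33 mm above the worktop: 3 mm lower than the underside of the top blank, so it holds the lower two blanks back and lets the top one pass.
- top_blank: Top one of three equal plain wooden coaster blanks, 90 (x) by 130 (y) by 15 (z) mm, 0.12 kg. Origin at its centre; its y axis lies along the slide line. In the stack it spans 36 to 51 mm above the worktop, in the press 31 to 46 mm.
- middle_blank: Middle blank of the stack, same size, origin at its centre; spans 21 to 36 mm above the worktop. Must stay in the holder.
- bottom_blank: Bottom blank of the stack, same size, origin at its centre; spans 6 to 21 mm above the worktop. Must stay in the holder.
- press: Grey hand press, fixed. Origin: worktop level, under the centre of a seated blank; axes like the holder's. Bed 31 mm high, y -75 to +75 mm; the holder's end stands 0 to 25 mm from its +y end and the blank bridges the gap. Steel side guides 93 mm apart, flared at the +y entry, and an end stop (inner face y = -65.5 mm), all 42 mm high.
- press_head (a point): Middle of the underside of the press's head, above the stamp, 105 mm above the worktop. The head is 35 mm high and 40 mm wide (y -45 to -5 mm in the press), reaches from x = -25 to +103 mm and stands on a column at x 67 to 103 mm.
- press_seat (a point): Centre of a blank that is fully home in the press: on the press's middle line, 38.5 mm above the worktop, axes like the press. A blank that touches the end stop has its centre within 1 mm of it along y.
- stamp: Round steel stamp, 36 mm diameter, on a rod under the press's head, 25 mm from the press origin towards the end stop. Origin at the centre of its underside: 70 mm above the worktop when raised, 24 mm above a seated blank. It is geared to the lever (37.5 mm down per rad).
- lever (a joint): Lever angle in rad: 0 fully up (rest), grows as the bar is pulled down. The stamp meets a seated blank at about 0.64; the lever's own stop is at 0.80. A spring drives it up: about 4 N at the bar starts it, 9 N holds it at 0.64 rad; another 4 N or more there presses the stamp firmly on the blank. Let go, it snaps back.
- lever_bar (a point): Centre of the lever's wooden cross bar (20 mm diameter, 80 mm long along the press's y); can be pressed down from above. Pivot: x 37.5, y -25 mm in the press, 165 mm above the worktop; radius 190 mm. At lever 0 the bar is at x = -137 mm in the press, 239 mm above the worktop; at 0.64 rad x = -147 mm, 120 mm above.
- fish_tin: Flat fish tin, 63x105x25 mm, at the front; bystander, origin under its centre.
- tape_roll: Roll of tape lying flat, 96 mm diameter, 25 mm high, at the front; bystander, origin under its centre.
- match_box: Match box, 36x53x16 mm, at the front right; bystander, origin under its centre.

How it is judged:
On the way, in this order (a step that is already met when the one before it is completed fails the run):
1. the top blank lies flat and home in the press (y of top_blank in the frame of press_seat between -0.005 and 0.005 m and x of top_blank in the frame of press_seat between -0.005 and 0.005 m and z of top_blank in the frame of press_seat between -0.004 and 0.004 m and angle between the y axis of top_blank and the y axis of press, either way round below 0.06 rad), for 0.2 s.
2. the lever is pulled down and the stamp bears firmly on the blank (all of step 1 and value of joint lever above 0.58 rad and contact force between stamp and top_blank above 6 N), for 0.2 s.
At the end, for the whole second after the job is handed in: The top blank lies at rest flat in the press, its centre within 5 mm of the home position along and across and 4 mm in height, square within 0.06 rad; the lever is back up (under 0.05 rad); the other two blanks lie in the holder within 8 mm of the middle (all of step 1 and x of bottom_blank in the frame of holder between -0.008 and 0.008 m and y of bottom_blank in the frame of holder between -0.008 and 0.008 m and z of bottom_blank in the frame of holder between 0.0085 and 0.0185 m and x of middle_blank in the frame of holder between -0.008 and 0.008 m and y of middle_blank in the frame of holder between -0.008 and 0.008 m and z of middle_blank in the frame of holder between 0.0235 and 0.0335 m and value of joint lever below 0.05 rad and linear speed of top_blank below 0.02 m/s); the robot touches nothing.
It fails at once if the lever springs back (faster than 1.2 rad/s, about 0.23 m/s at the bar) instead of being eased (velocity of joint lever below -1.2 rad/s).
It fails at once if a lower blank is pulled out of the holder (distance of any of middle_blank, bottom_blank from where it was at the start of the episode above 0.02 m).
It fails at once if a bystander is shoved more than 20 mm (distance of any of fish_tin, tape_roll, match_box from where it was at the start of the episode above 0.02 m).
It also fails if it takes over 58 s, if anything falls off the work surface, if the arm or the gripper's body presses on something with over 40 N, if the wrist force passes 120 N, or if a joint passes its speed limit or range.

ROBOT

A 7-joint arm with a two-finger parallel gripper is mounted at the origin on a cart in front of the work surface, level with it; the furniture and walls round the work are solid. World frame = base frame: x ahead of the robot, y to its left, z up, the work surface at z = 0. Lengths are in m, angles in rad, forces in N, time in s.
With the tool pointing down it reaches from about 0.4 to 0.875 m from the base axis. Payload 19.3 kg.
Tool frame: the origin (TCP) lies at the very end of the fingers, on their centre line; the grasp point (between the pads) lies 19 mm behind it; z points along the fingers, y is the line along which they close (so a half turn about z gives the same grasp; the last joint's range is limited). The gripper opens to 85 mm and grips with 20 to 120 N. Pads are 22 mm wide; open, the fingers measure 114 mm over their backs; the gripper's body (76 mm by 85 mm) begins 54 mm behind the grasp point. The pads swing forward as they close: fully open they stand 13 mm farther back than shut.
Start: joints at [1.212, 0.521, -0.036, 1.599, 0.021, 1.021, -0.113], TCP at [0.178, -0.599, 0.211] pointing down, gripper open.
Joint ranges: [-2.91, 2.91], [-0.3, 2.13], [-1.5, 1.42], [0.17, 2.43], [-1.26, 4.41], [0.16, 1.93], [-2.52, 2.52]. Speed limits (rad/s): [1.89, 1.89, 2.39, 2.39, 3.01, 3.01, 3.01].

INTERFACE

Orientations are given as a unit quaternion [x, y, z, w].
In Python, from bench import telemetry, cams, r, spotter gives the robot as it stands.
- The arm moves only by the tool jog_arm, never from a script. Its argument "plan" is a list of rows, each an object of numbers: "wx", "wy", "wz": the turn, a rotation vector about the tool's x, y, z in degrees; "tx", "ty", "tz": the shift along the tool's x, y, z in mm; "grip": the gripper's target within -1 to 1 (fully open at 1, half-way at 0, shut at -1). In form: [{"wx": .., "wy": .., "wz": .., "tx": .., "ty": .., "tz": .., "grip": ..}, ...]. A call has 1 to 12 rows; each row is the pose to reach, as a shift and turn from the pose commanded when the call began, along the tool's axes at that moment; what a row does not reach only later rows make up. A row lasts 1/10 s, in which the tool goes at most 50 mm and 8.59 degrees, less where a joint would pass 70% of its speed; a pose out of reach is approached as far as the arm can. A call with a gripper value outside its range is refused whole. The fingers move at their own pace and stop on an object; "grip_force" is the grip in N (left out, the last holds). Time passes only in rows, so rows that repeat a pose let the fingers close. It gives the time, the measured TCP pose, the force and the opening at its end, in the units of the state.
- telemetry.sense(): the state, without advancing time (a new reading comes with each control period).
- cams.grab_frame(name): name is "scene" or "top" or "wrist"; returns (picture, depth): 400x640x3 uint8, blue, green, red; 400x640 float32, m along the optical axis (not along the pixel's ray), 0 where there is no reading.
- cams.camera_info(name): a dict with "mtx" (3x3 intrinsics, pixels), "R" (3x3) and "t" (3): a world point X has camera coordinates R X + t. Camera axes: x right, y down, z forward; pixel columns grow to the right and rows downward; lengths in m; the calibration is good to about 2 mm. A picture is of the moment at which its call begins: read the wrist's pose just before it. camera_info takes no time and is no camera call; for the wrist camera it gives the pose at the moment of the call.
- r.job_done(): hands the job in, once; it reports no verdict.
Trained networks look in the newest picture that a camera, given by its name, has taken for a name from the list of things; names that differ only in an ending like _2 or _b are one class to them, and where a whole thing is asked for, a point or a joint stands for the part that bears it (a point fixed in the world has none). Each returns a list of dicts, best first, with "confidence" (0 to 1); they miss things now and then, are a little off and sometimes report something else, mostly with a low value. They report only what shows in the picture. A call takes as long as a camera call.
- spotter.cut_out(thing, camera): "pixels" (400x640 bool, what is visible of it) and "location" ([column, row] in pixels, amid what is visible of it).
The state is a dict: "clock": time; "joints": joint angles; "qd": joint speeds; "effort": joint torques, N m; "position": TCP position; "ee_rot": TCP orientation; "contact_force": force on the tool from outside, world axes, zero at the start; "wrist_torque": the same for the moment, N m; "opening": finger opening in m.
Only numpy, scipy, OpenCV 4.12 (cv2) and the standard library are available. Lean on these libraries where they do the work, as an engineer would, in place of code of your own. Each camera call takes 0.05 s, during which the arm holds its last target. There are 200 camera calls.

## Working session

There is one attempt and no reset: what is moved stays moved. The work goes in short steps, Python scripts to look and compute and a tool call to move; the robot and the scene stay as the last step left them, time stands still between calls to the robot, and variables do not carry over. Pictures are saved under pics/ and viewed, on a budget of 10 in all, crops included, one or two more only if the job needs it, and the job is handed in when it is done.

Besides the shell and the picture viewer there is one more tool, called in YAML: its name, and indented under it one key for each argument. jog_arm: Moves the arm, as the interface text tells. Its arguments: {"type":"object","properties":{"plan":{"type":"array"},"grip_force":{"type":"number"}},"required":["plan"]}

```bash
ls; mkdir -p pics; python3 - <<'E'
from bench import telemetry, cams, r, spotter
import cv2, numpy as np
s=telemetry.sense(); print(s)
a=[]
for n in ("scene","top"):
    p,d=cams.grab_frame(n); cv2.imwrite(f"pics/{n}0.png",p); np.save(f"pics/{n}_d.npy",d)
    c=cams.camera_info(n); print(n,c["mtx"].tolist(),c["R"].tolist(),c["t"].tolist()); a.append(p)
cv2.imwrite("pics/both0.png",cv2.resize(np.vstack(a),None,fx=.75,fy=.75))
E
```

```text
pics
{'clock': 0.0, 'joints': array([ 1.21180602,  0.52204432, -0.03634852,  1.59997999,  0.02120761,
        1.02109764, -0.11279199]), 'qd': array([-0.00030808, -0.00043288,  0.00061987, -0.00275207,  0.0005427 ,
       -0.00066245, -0.00028664]), 'effort': array([ 1.35380156e-03, -9.27112055e+01,  1.98137775e+00, -3.69938028e+01,
        1.81963854e-02,  8.02477385e-03, -3.52546033e-05]), 'position': array([ 0.17786925, -0.5987895 ,  0.21021666]), 'ee_rot': array([ 9.89591532e-01,  1.43903693e-01, -1.20206106e-04, -5.59243890e-04]), 'contact_force': array([ 0.2929878 , -1.09307055,  0.52384776]), 'wrist_torque': array([-0.00340191,  0.00773674, -0.04279851]), 'opening': 0.08534772161826702}
scene [[479.67900850336247, 0.0, 313.7395695285929], [0.0, 479.67900850336247, 206.27056955385865], [0.0, 0.0, 1.0]] [[-0.8115496917235846, -0.5841627350981937, 0.011874206750458364], [-0.29505601268202014, 0.3921970374740515, -0.8712768981080383], [0.5043104671167776, -0.7105880541630115, -0.49064811223246574]] [0.4010446400994907, 0.308103007620568, 0.900748241110962]
top [[441.6173511676457, 0.0, 315.1818607297771], [0.0, 441.6173511676457, 202.20324517030372], [0.0, 0.0, 1.0]] [[-0.027845563160948755, -0.9994684374589058, 0.016954855814848218], [-0.9840214189570089, 0.024423334650347957, -0.176367082411632], [0.17585923815962554, -0.021594982009943763, -0.9841784315386644]] [-0.026689081572285535, 0.5476604571907703, 0.9867183196570279]
```

View pics/both0.png

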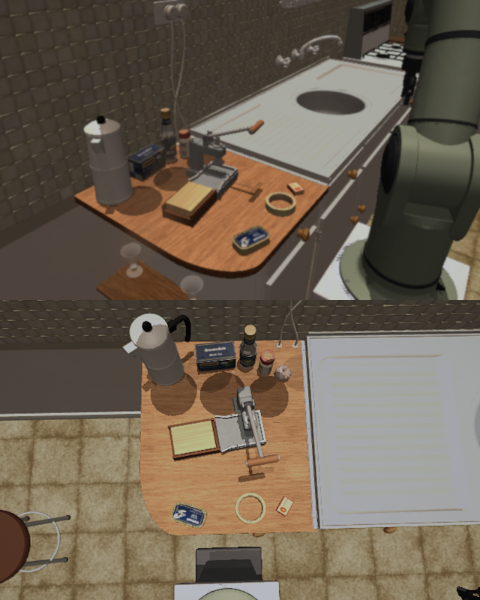

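```bash
cat > h.py <<'E'
from bench import telemetry, cams, r, spotter
import cv2, numpy as np
from scipy.spatial.transform import Rotation as Ro
def cloud(n,d):
    c=cams.camera_info(n);K,R,t=map(np.array,(c["mtx"],c["R"],c["t"]))
    v,u=np.indices(d.shape); P=np.stack([(u-K[0,2])/K[0,0]*d,(v-K[1,2])/K[1,1]*d,d],-1)
    return (P-t)@R   # R^T (P-t)
def seg(thing,n):
    return spotter.cut_out(thing,n)
E
python3 - <<'E'
from h import *
for n in ("top","scene"):
    p,d=cams.grab_frame(n); W=cloud(n,d)
    for th in ("top_blank","holder","press","stamp","lever_bar","fish_tin","tape_roll","match_box"):
        for o in seg(th,n)[:2]:
            m=o["pixels"]&(d>0); X=W[m]
            if len(X)<10: continue
            print(n,th,round(o["confidence"],2),np.round(o["location"]),m.sum(),"med",np.round(np.median(X,0),3),"lo",np.round(np.percentile(X,3,0),3),"hi",np.round(np.percentile(X,97,0),3))
            if th in("top_blank","holder","press"):
                zz=np.median(X[:,2]); q=X[abs(X[:,2]-(.051 if th=="top_blank" else zz))<.006][:,:2].astype(np.float32)
                if len(q)>20: print("   rect",len(q),cv2.minAreaRect(q))
E
```

```text
top top_blank 0.55 [259. 184.] 2105 med [0.594 0.092 0.05 ] lo [0.549 0.031 0.045] hi [0.639 0.153 0.054]
   rect 2038 ((0.59458327293396, 0.093455471098423), (0.09255703538656235, 0.13005149364471436), 10.15902042388916)
top top_blank 0.39 [342. 206.] 973 med [ 0.505 -0.09   0.236] lo [ 0.477 -0.138  0.167] hi [ 0.661 -0.065  0.25 ]
top press 0.86 [326. 174.] 4385 med [ 0.614 -0.065  0.039] lo [ 0.483 -0.131  0.014] hi [0.715 0.012 0.248]
   rect 617 ((0.6398583650588989, -0.05297110974788666), (0.1616964489221573, 0.14700542390346527), 9.920931816101074)
top lever_bar 0.89 [340. 204.] 1027 med [ 0.519 -0.091  0.231] lo [ 0.478 -0.137  0.001] hi [ 0.661 -0.066  0.25 ]
top lever_bar 0.17 [257. 183.] 2077 med [0.594 0.095 0.051] lo [0.55  0.033 0.047] hi [0.639 0.155 0.054]
top fish_tin 0.67 [252. 286.] 1139 med [0.356 0.113 0.022] lo [0.323 0.066 0.018] hi [0.39  0.157 0.026]
top fish_tin 0.41 [342. 204.] 1031 med [ 0.517 -0.092  0.232] lo [ 0.478 -0.138  0.013] hi [ 0.661 -0.066  0.25 ]
top tape_roll 0.85 [346. 274.] 524 med [ 0.374 -0.087  0.024] lo [ 0.327 -0.125  0.   ] hi [ 0.41
[... 1131 characters left out ...]
6.677024841308594)
scene stamp 0.63 [288. 212.] 203 med [ 0.623 -0.073  0.084] lo [ 0.61  -0.288  0.026] hi [ 0.781 -0.06   0.172]
scene lever_bar 0.78 [332. 172.] 376 med [ 0.519 -0.082  0.23 ] lo [ 0.478 -0.127  0.176] hi [ 0.645 -0.057  0.25 ]
scene lever_bar 0.22 [396. 246.] 311 med [ 0.376 -0.183  0.015] lo [ 0.351 -0.225 -0.   ] hi [ 0.407 -0.16   0.019]
scene fish_tin 0.8 [332. 318.] 1351 med [0.356 0.121 0.022] lo [0.324 0.068 0.002] hi [0.394 0.165 0.026]
scene tape_roll 0.76 [367. 273.] 882 med [ 0.375 -0.071  0.018] lo [ 0.33  -0.12   0.001] hi [ 0.418 -0.031  0.027]
scene match_box 0.68 [391. 249.] 268 med [ 0.376 -0.182  0.016] lo [ 0.351 -0.207  0.002] hi [ 0.404 -0.16   0.019]
```

The top image shows the holder on the left (around 193,438 in the view), the press on its right (240,430) and the lever bar at (262,460). The tin, tape and matches are at the front, and a moka pot stands beyond the holder. Next I'll fit the line and check clearances.

```bash
python3 - <<'E'
from h import *
p,d=cams.grab_frame("top"); W=cloud("top",d)
np.save("pics/W.npy",W)
# blank edges: points on top surface
o=[o for o in seg("top_blank","top")][0]; m=o["pixels"]&(d>0); X=W[m]; X=X[abs(X[:,2]-.051)<.004]
print("blank",cv2.minAreaRect(X[:,:2].astype(np.float32)), X.mean(0), len(X))
# bar
o=seg("lever_bar","top")[0]; B=W[o["pixels"]&(d>0)]; B=B[(B[:,2]>.225)&(B[:,0]<.535)]
print("bar",len(B),B.mean(0),cv2.minAreaRect(B[:,:2].astype(np.float32)))
a=np.radians(10); c=np.array([.5955,.0935])
for a_ in (8,9,10,11): 
    a=np.radians(a_); ex=np.array([np.cos(a),np.sin(a)]);ey=np.array([-ex[1],ex[0]])
    rel=X[:,:2]-c; u,v=rel@ex,rel@ey; print(a_,[round(float(q),4) for q in (*np.percentile(u,[1,99]),*np.percentile(v,[1,99]))], "bar in frame",(B[:,:2].mean(0)-c)@ex,(B[:,:2].mean(0)-c)@ey, "bar spread u",np.std((B[:,:2]-c)@ex))
a=np.radians(10); ex=np.array([np.cos(a),np.sin(a)]);ey=np.array([-ex[1],ex[0]])
R=(W[...,:2]-c); u,v=R@ex,R@ey; z=W[...,2]
print("strip u in±12 : v,z"); 
for u0 in (-.056,-.047,-.02,.0,.02,.047,.056):
    print(u0,[(int(1000*k),int(1000*np.median(z[s]))) for k in np.arange(-.27,-.06,.006) if (s:=(d>0)&(abs(u-u0)<.005)&(abs(v-k)<.003)).sum()>1])
s=(d>0)&(z>.07)&(np.abs(u)<.12)&(v>.04)&(v<.22); print("tall near push start",s.sum(), [ (round(u[s].min(),3),round(v[s].min(),3),round(z[s].max(),3))] if s.any() else "")
cv2.imwrite("pics/c1.png",cv2.resize(p[110:310,180:440],None,fx=3,fy=3,interpolation=cv2.INTER_CUBIC))
E
```

```text
blank ((0.5955341458320618, 0.09371068328619003), (0.09064534306526184, 0.12989023327827454), 9.12452507019043) [0.59473246 0.09363127 0.05063355] 1967
bar 561 [ 0.49232365 -0.10084777  0.24405535] ((0.4886510372161865, -0.10052206367254257), (0.06924697756767273, 0.06774192303419113), 52.900264739990234)
8 [-0.0442, 0.0435, -0.0632, 0.0635] bar in frame -0.12922022986278053 -0.1780970133143856 bar spread u 0.012573859868490675
9 [-0.0441, 0.0435, -0.0631, 0.0635] bar in frame -0.13230877045750916 -0.17581468430514113 bar spread u 0.012568252370802037
10 [-0.0442, 0.0437, -0.0631, 0.0635] bar in frame -0.13535700851905255 -0.1734788004399022 bar spread u 0.012570528243192389
11 [-0.0446, 0.0439, -0.0629, 0.0634] bar in frame -0.13836401552456828 -0.17109007325152242 bar spread u 0.012580680436995876
strip u in±12 : v,z
-0.056 [(-270, 0), (-264, 0), (-258, 0), (-252, -1), (-246, 0), (-240, 0), (-234, 0), (-227, 1), (-221, 31), (-215, 27), (-209, 30), (-203, 41), (-191, 0), (-185, 30), (-179, 37), (-173, 42), (-167, 31), (-161, 29), (-155, 27), (-149, 21), (-143, 29), (-137, 28), (-131
[... 1666 characters left out ...]
3, 32), (-77, 28), (-71, 32), (-65, 33)]
0.047 [(-270, 0), (-264, 0), (-258, 0), (-252, 0), (-246, 0), (-240, 0), (-234, 0), (-221, 43), (-215, 41), (-209, 40), (-191, 177), (-179, 169), (-167, 171), (-161, 42), (-155, 44), (-149, 39), (-143, 39), (-137, 40), (-131, 39), (-125, 41), (-119, 39), (-113, 39), (-107, 34), (-101, 33), (-95, 32), (-89, 30), (-83, 30), (-77, 29), (-71, 40), (-65, 39)]
0.056 [(-270, -1), (-264, -1), (-258, 0), (-252, -2), (-246, 1), (-240, 0), (-234, 0), (-191, 138), (-185, 138), (-179, 139), (-173, 139), (-167, 139), (-161, 136), (-155, 118), (-149, 30), (-131, 41), (-119, 41), (-101, 39), (-95, 41), (-89, 40), (-83, 38), (-77, 0), (-65, 43)]
tall near push start 0
```

View pics/c1.png

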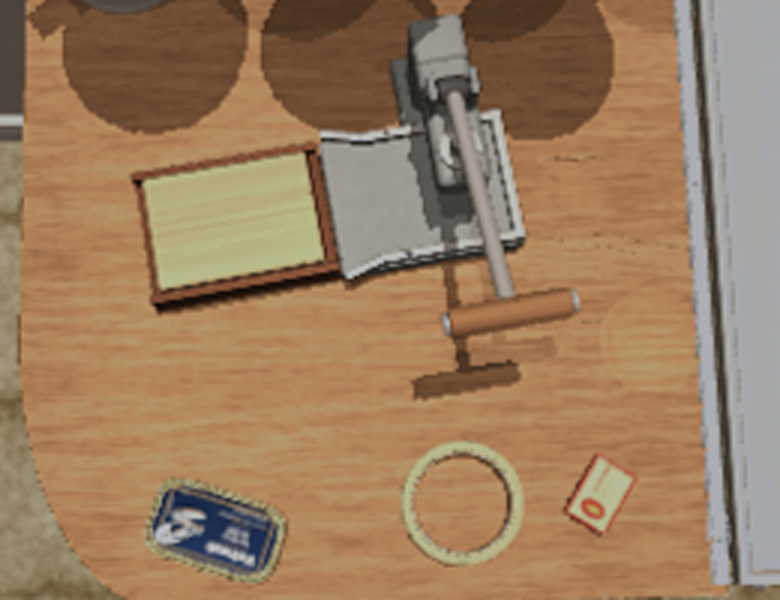

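The head is centred at v≈-175 mm from the blank centre, and the stop's inner face is at about -216 mm. That makes the slide about 150 mm, and the slide line is yawed about 9.5°. I'll move over there with the gripper shut.

jog_arm:
  plan:
    - {"tz": -50,"grip": -1,"wz": 7}
    - {"tz": -100,"grip": -1,"wz": 7}
    - {"tx": 394,"ty": -195,"tz": -120,"wz": 7,"grip": -1}
    - {"tx": 394,"ty": -195,"tz": -120,"wz": 7,"grip": -1}
    - {"tx": 394,"ty": -195,"tz": -120,"wz": 7,"grip": -1}
    - {"tx": 394,"ty": -195,"tz": -120,"wz": 7,"grip": -1}
    - {"tx": 394,"ty": -195,"tz": -120,"wz": 7,"grip": -1}
    - {"tx": 394,"ty": -195,"tz": -120,"wz": 7,"grip": -1}
    - {"tx": 394,"ty": -195,"tz": -120,"wz": 7,"grip": -1}
    - {"tx": 394,"ty": -195,"tz": -120,"wz": 7,"grip": -1}
    - {"tx": 394,"ty": -195,"tz": -120,"wz": 7,"grip": -1}
    - {"tx": 394,"ty": -195,"tz": -120,"wz": 7,"grip": -1}

```text
invalid input
```

```bash
cat >> h.py <<'E'
C=np.array([.5955,.0935]); A=np.radians(9.5); EX=np.array([np.cos(A),np.sin(A)]); EY=np.array([-EX[1],EX[0]])
def uvw(u,v,z): return np.r_[C+u*EX+v*EY,z]
def state():
    s=telemetry.sense(); R=Ro.from_quat(s["ee_rot"]); p=s["position"]; q=p[:2]-C
    x=R.as_matrix()[:,0]
    print("t %.2f pos %s u %.4f v %.4f yaw %.2f tilt %.2f F %s op %.3f"%(s["clock"],p.round(4),q@EX,q@EY,np.degrees(np.arctan2(x[1],x[0])),np.degrees(np.arccos(-R.as_matrix()[2,2])),np.round(s["contact_force"],1),s["opening"]))
    return s,R
def go(u,v,z):
    s,R=state(); print("shift mm",np.round(1000*R.inv().apply(uvw(u,v,z)-s["position"]),1))
E
python3 -c "
from h import *
go(0,.115,.30)"
```

```text
t 1.15 pos [ 0.178  -0.5991  0.2108] u -0.5261 v -0.6142 yaw 16.54 tilt 0.00 F [-0.   0.1 -0.5] op 0.085
shift mm [ 611.6 -659.2  -89.2]
```

jog_arm:
  plan:
    - {"wx": 0,"wy": 0,"wz": 7,"tx": 0,"ty": 0,"tz": -50,"grip": -1}
    - {"wx": 0,"wy": 0,"wz": 7,"tx": 0,"ty": 0,"tz": -100,"grip": -1}
    - {"wx": 0,"wy": 0,"wz": 7,"tx": 394,"ty": -195,"tz": -120,"grip": -1}
    - {"wx": 0,"wy": 0,"wz": 7,"tx": 394,"ty": -195,"tz": -120,"grip": -1}
    - {"wx": 0,"wy": 0,"wz": 7,"tx": 394,"ty": -195,"tz": -120,"grip": -1}
    - {"wx": 0,"wy": 0,"wz": 7,"tx": 394,"ty": -195,"tz": -120,"grip": -1}
    - {"wx": 0,"wy": 0,"wz": 7,"tx": 394,"ty": -195,"tz": -120,"grip": -1}
    - {"wx": 0,"wy": 0,"wz": 7,"tx": 394,"ty": -195,"tz": -120,"grip": -1}
    - {"wx": 0,"wy": 0,"wz": 7,"tx": 394,"ty": -195,"tz": -120,"grip": -1}
    - {"wx": 0,"wy": 0,"wz": 7,"tx": 394,"ty": -195,"tz": -120,"grip": -1}
    - {"wx": 0,"wy": 0,"wz": 7,"tx": 394,"ty": -195,"tz": -120,"grip": -1}
    - {"wx": 0,"wy": 0,"wz": 7,"tx": 394,"ty": -195,"tz": -120,"grip": -1}

```text
clock: 2.35
position: [0.504, -0.2949, 0.3308]
ee_rot: [0.996, 0.087, 0.001, -0.001]
contact_force: [-0.0, -0.0, -0.6]
opening: 0.0002
```

```bash
python3 -c "
from h import *
go(0,.115,.30)"
```

```text
t 2.35 pos [ 0.504  -0.2949  0.3308] u -0.1543 v -0.3680 yaw 9.96 tilt 0.14 F [-0.  -0.  -0.6] op 0.000
shift mm [ 158.2 -481.7   31.9]
```

jog_arm:
  plan:
    - {"wx": 0,"wy": 0,"wz": 0,"tx": 158,"ty": -482,"tz": 0,"grip": -1}
    - {"wx": 0,"wy": 0,"wz": 0,"tx": 158,"ty": -482,"tz": 0,"grip": -1}
    - {"wx": 0,"wy": 0,"wz": 0,"tx": 158,"ty": -482,"tz": 0,"grip": -1}
    - {"wx": 0,"wy": 0,"wz": 0,"tx": 158,"ty": -482,"tz": 0,"grip": -1}
    - {"wx": 0,"wy": 0,"wz": 0,"tx": 158,"ty": -482,"tz": 0,"grip": -1}
    - {"wx": 0,"wy": 0,"wz": 0,"tx": 158,"ty": -482,"tz": 0,"grip": -1}
    - {"wx": 0,"wy": 0,"wz": 0,"tx": 158,"ty": -482,"tz": 0,"grip": -1}
    - {"wx": 0,"wy": 0,"wz": 0,"tx": 158,"ty": -482,"tz": 0,"grip": -1}
    - {"wx": 0,"wy": 0,"wz": 0,"tx": 158,"ty": -482,"tz": 0,"grip": -1}
    - {"wx": 0,"wy": 0,"wz": 0,"tx": 158,"ty": -482,"tz": 0,"grip": -1}
    - {"wx": 0,"wy": 0,"wz": 0,"tx": 158,"ty": -482,"tz": 30,"grip": -1}
    - {"wx": 0,"wy": 0,"wz": 0,"tx": 158,"ty": -482,"tz": 50,"grip": -1}

```text
clock: 3.55
position: [0.5754, 0.2037, 0.2791]
ee_rot: [0.996, 0.085, -0.0, -0.0]
contact_force: [0.5, -0.8, -0.8]
opening: 0.0001
```

```bash
python3 - <<'E'
from h import *
go(0,.105,.08)
p,d=cams.grab_frame("wrist"); W=cloud("wrist",d)
o=seg("top_blank","wrist")
for q in o[:2]:
    X=W[q["pixels"]&(d>0)]; print(q["confidence"],len(X),np.median(X,0)); X=X[abs(X[:,2]-.051)<.006]
    if len(X)>50: print(cv2.minAreaRect(X[:,:2].astype(np.float32)))
cv2.imwrite("pics/w1.png",p)
E
```

```text
t 3.55 pos [0.5754 0.2037 0.2791] u -0.0016 v 0.1120 yaw 9.73 tilt 0.06 F [ 0.5 -0.8 -0.8] op 0.000
shift mm [  1.8   7.1 199.1]
0.71 22663 [ 0.63827638 -0.06333805  0.11974538]
((0.7046234607696533, -0.049181655049324036), (0.03479449823498726, 0.005895113106817007), 7.286647796630859)
0.61 5773 [0.59823213 0.09524921 0.04869885]
((0.5951511263847351, 0.09370007365942001), (0.09006659686565399, 0.12972743809223175), 8.9814453125)
```

View pics/w1.png

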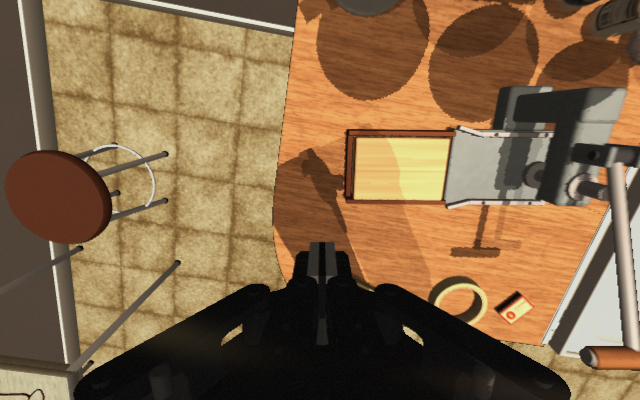

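The wrist picture shows the holder at (400,168) with the blank inside it and a clear approach at its left end. The blank is confirmed at (0.595, 0.094) with yaw about 9.1°. I'll descend behind it.

jog_arm:
  plan:
    - {"wx": 0,"wy": 0,"wz": 0.5,"tx": 2,"ty": 7,"tz": 50,"grip": -1}
    - {"wx": 0,"wy": 0,"wz": 0.5,"tx": 2,"ty": 7,"tz": 100,"grip": -1}
    - {"wx": 0,"wy": 0,"wz": 0.5,"tx": 2,"ty": 7,"tz": 150,"grip": -1}
    - {"wx": 0,"wy": 0,"wz": 0.5,"tx": 2,"ty": 7,"tz": 190,"grip": -1}
    - {"wx": 0,"wy": 0,"wz": 0.5,"tx": 2,"ty": 7,"tz": 215,"grip": -1}
    - {"wx": 0,"wy": 0,"wz": 0.5,"tx": 2,"ty": 7,"tz": 230,"grip": -1}
    - {"wx": 0,"wy": 0,"wz": 0.5,"tx": 2,"ty": 7,"tz": 238,"grip": -1}
    - {"wx": 0,"wy": 0,"wz": 0.5,"tx": 2,"ty": 7,"tz": 238,"grip": -1}
    - {"wx": 0,"wy": 0,"wz": 0.5,"tx": 2,"ty": 7,"tz": 238,"grip": -1}

```text
clock: 4.55
position: [0.5801, 0.1951, 0.0442]
ee_rot: [0.997, 0.079, 0.001, -0.0]
contact_force: [0.2, -0.4, -0.7]
opening: 0.0
```

```bash
sed -i 's/^C=np.array(\[.5955,.0935\]); A=np.radians(9.5)/C=np.array([.5953,.0937]); A=np.radians(9.1)/' h.py; python3 - <<'E'
from h import *
go(0,.080,.041)
p,d=cams.grab_frame("scene"); cv2.imwrite("pics/s1.png",cv2.resize(p[130:330,180:420],None,fx=3,fy=3,interpolation=cv2.INTER_CUBIC))
E
```

```text
t 4.55 pos [0.5801 0.1951 0.0442] u 0.0010 v 0.1026 yaw 9.03 tilt 0.11 F [ 0.2 -0.4 -0.7] op 0.000
shift mm [-1.  22.6  3.2]
```

View pics/s1.png

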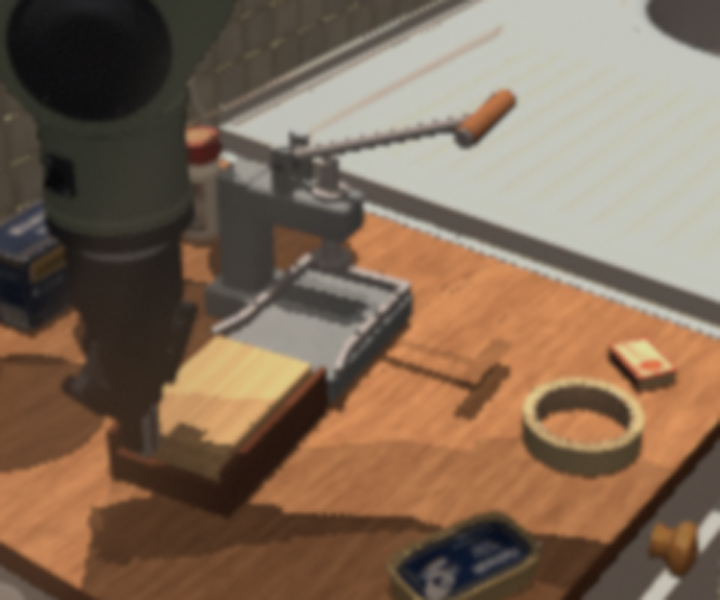

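The fingertips stand at the free end of the top blank, around (150,430) in the view. Approaching slowly for contact.

jog_arm:
  plan:
    - {"wx": 0,"wy": 0,"wz": 0,"tx": -1,"ty": 4,"tz": 1,"grip": -1}
    - {"wx": 0,"wy": 0,"wz": 0,"tx": -1,"ty": 8,"tz": 1,"grip": -1}
    - {"wx": 0,"wy": 0,"wz": 0,"tx": -1,"ty": 12,"tz": 1,"grip": -1}
    - {"wx": 0,"wy": 0,"wz": 0,"tx": -1,"ty": 16,"tz": 1,"grip": -1}
    - {"wx": 0,"wy": 0,"wz": 0,"tx": -1,"ty": 20,"tz": 1,"grip": -1}
    - {"wx": 0,"wy": 0,"wz": 0,"tx": -1,"ty": 24,"tz": 1,"grip": -1}
    - {"wx": 0,"wy": 0,"wz": 0,"tx": -1,"ty": 28,"tz": 1,"grip": -1}
    - {"wx": 0,"wy": 0,"wz": 0,"tx": -1,"ty": 32,"tz": 1,"grip": -1}
    - {"wx": 0,"wy": 0,"wz": 0,"tx": -1,"ty": 32,"tz": 1,"grip": -1}

```text
clock: 5.5
position: [0.5833, 0.1624, 0.0418]
ee_rot: [0.997, 0.078, -0.0, 0.0]
contact_force: [0.7, -0.1, -0.6]
opening: 0.0001
```

```bash
cat >> h.py <<'E'
def look(n="top",thr=.30):
    p,d=cams.grab_frame(n); W=cloud(n,d)
    for q in seg("top_blank",n)[:3]:
        X=W[q["pixels"]&(d>0)]; X=X[abs(X[:,2]-np.median(X[:,2]))<.008]
        if len(X)<100: continue
        q2=X[:,:2]-C;u,v=q2@EX,q2@EY
        print(n,"%.2f"%q["confidence"],len(X),"u",np.percentile(u,[1,99]).round(4),"v",np.percentile(v,[1,99]).round(4),"z",np.median(X[:,2]).round(4))
    return p,d,W
E
python3 - <<'E'
from h import *
state(); look()
E
```

```text
t 5.50 pos [0.5833 0.1624 0.0418] u -0.0009 v 0.0697 yaw 9.00 tilt 0.02 F [ 0.7 -0.1 -0.6] op 0.000
top 0.87 522 u [-0.0372  0.0436] v [-0.0641 -0.0153] z 0.0506
```

jog_arm:
  plan:
    - {"wx": 0,"wy": 0,"wz": 0,"tx": 1,"ty": 4,"tz": 1,"grip": -1}
    - {"wx": 0,"wy": 0,"wz": 0,"tx": 1,"ty": 8,"tz": 1,"grip": -1}
    - {"wx": 0,"wy": 0,"wz": 0,"tx": 1,"ty": 12,"tz": 1,"grip": -1}
    - {"wx": 0,"wy": 0,"wz": 0,"tx": 1,"ty": 16,"tz": 1,"grip": -1}
    - {"wx": 0,"wy": 0,"wz": 0,"tx": 1,"ty": 20,"tz": 1,"grip": -1}
    - {"wx": 0,"wy": 0,"wz": 0,"tx": 1,"ty": 24,"tz": 1,"grip": -1}
    - {"wx": 0,"wy": 0,"wz": 0,"tx": 1,"ty": 28,"tz": 1,"grip": -1}
    - {"wx": 0,"wy": 0,"wz": 0,"tx": 1,"ty": 32,"tz": 1,"grip": -1}
    - {"wx": 0,"wy": 0,"wz": 0,"tx": 1,"ty": 36,"tz": 1,"grip": -1}
    - {"wx": 0,"wy": 0,"wz": 0,"tx": 1,"ty": 40,"tz": 1,"grip": -1}
    - {"wx": 0,"wy": 0,"wz": 0,"tx": 1,"ty": 40,"tz": 1,"grip": -1}

```text
clock: 6.7
position: [0.5906, 0.1231, 0.0408]
ee_rot: [0.997, 0.078, -0.0, 0.0]
contact_force: [0.4, 1.8, -0.5]
opening: -0.0002
```

```bash
python3 - <<'E'
from h import *
state(); look()
E
```

```text
t 6.70 pos [0.5906 0.1231 0.0408] u 0.0000 v 0.0298 yaw 9.00 tilt 0.02 F [ 0.4  1.8 -0.5] op -0.000
top 0.46 326 u [-0.2896 -0.235 ] v [-0.271  -0.2248] z 0.0163
```

```bash
cat >> h.py <<'E'
def prof(n="top"):
    p,d=cams.grab_frame(n); W=cloud(n,d); q=W[...,:2]-C; u,v=q@EX,q@EY; z=W[...,2]
    for u0 in (-.03,-.01,.01,.03):
        print(n,u0,[(int(round(1000*k)),int(round(1000*np.median(z[s])))) for k in np.arange(-.22,.08,.005) if (s:=(d>0)&(abs(u-u0)<.006)&(abs(v-k)<.0025)).sum()>1])
    return p,d,W
E
python3 - <<'E'
from h import *
prof("top"); p,d,W=prof("scene")
cv2.imwrite("pics/s2.png",cv2.resize(p[130:330,180:420],None,fx=3,fy=3,interpolation=cv2.INTER_CUBIC))
E
```

```text
top -0.03 [(-220, 42), (-215, 31), (-210, 30), (-205, 33), (-190, 33), (-185, 30), (-180, 156), (-175, 128), (-170, 117), (-165, 31), (-160, 32), (-155, 30), (-150, 30), (-145, 30), (-140, 31), (-135, 32), (-130, 30), (-125, 30), (-120, 30), (-115, 31), (-110, 31), (-105, 31), (-100, 30), (-40, 475), (-35, 479), (-30, 496), (-25, 500), (-20, 506), (-15, 512), (-10, 510), (-5, 511), (0, 514), (5, 511), (10, 510), (15, 510), (20, 507), (25, 503), (30, 499), (35, 496), (40, 491), (45, 484), (50, 477), (55, 476), (60, 476), (65, 475), (70, 475), (75, 472)]
top -0.01 [(-220, 41), (-215, 32), (-210, 31), (-205, 30), (-195, 136), (-190, 140), (-185, 31), (-180, 110), (-175, 146), (-170, 144), (-165, 139), (-160, 136), (-155, 33), (-150, 30), (-145, 31), (-140, 31), (-135, 31), (-130, 30), (-125, 30), (-120, 30), (-115, 30), (-110, 31), (-105, 31), (-100, 30), (-40, 396), (-35, 407), (-30, 480), (-25, 480), (-20, 479), (-15, 479), (-10, 479), (-5, 480), (0, 483), (5, 486), (10, 485), (15, 485), (20, 485), (25, 483), (30, 481), (35, 477), (40, 473), (45, 469), (50, 465), (55, 461), (60, 460),
[... 2994 characters left out ...]
5, 52), (40, 53), (45, 84), (50, 51), (55, 51), (60, 54), (65, 55), (70, 197), (75, 258)]
scene 0.03 [(-215, 31), (-210, 32), (-205, 32), (-200, 31), (-195, 33), (-190, 148), (-185, 143), (-180, 140), (-175, 141), (-170, 168), (-165, 161), (-160, 141), (-155, 129), (-150, 32), (-145, 32), (-140, 32), (-135, 32), (-130, 31), (-125, 32), (-120, 33), (-115, 32), (-110, 32), (-105, 33), (-100, 31), (-95, 31), (-90, 31), (-85, 34), (-60, 50), (-55, 52), (-50, 53), (-45, 50), (-40, 52), (-35, 51), (-30, 51), (-15, -316), (-10, -313), (5, 71), (10, 447), (15, -306), (20, -311), (25, -306), (30, -313), (35, -306), (40, -307), (45, -305), (50, -304), (55, 51), (60, 54), (65, 48), (70, 259), (75, 19)]
```

View pics/s2.png

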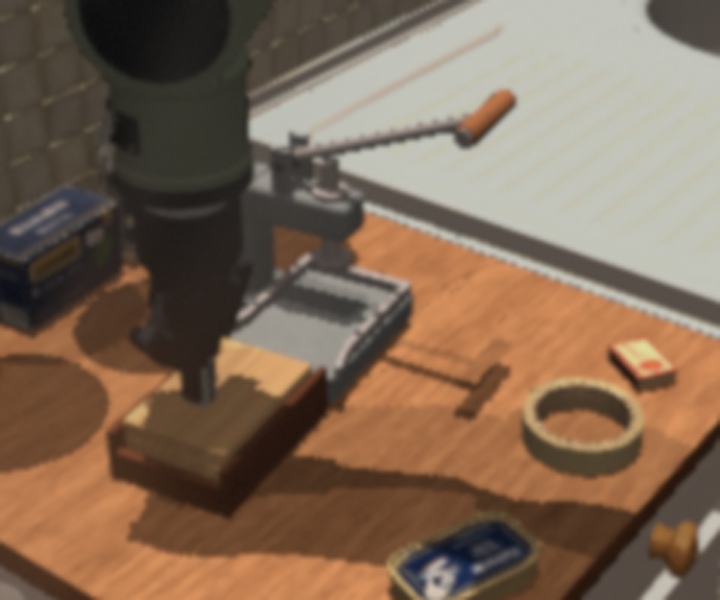

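The blank hasn't moved, and the finger at (200,395) stands over it rather than behind it. I'll measure where the fingertip really is.

```bash
python3 - <<'E'
from h import *
s,R=state(); print(s["wrist_torque"])
for n in("scene","wrist"):
    p,d=cams.grab_frame(n); W=cloud(n,d); q=W[...,:2]-C; u,v=q@EX,q@EY; z=W[...,2]
    m=(d>0)&(abs(u)<.03)&(abs(v-.03)<.03)&(z>.054)&(z<.16)
    Z=z[m];print(n,m.sum())
    for a in np.arange(.054,.12,.006):
        k=m&(z>=a)&(z<a+.006)
        if k.sum()>2: print("%.3f"%a,k.sum(),"u",u[k].min().round(3),u[k].max().round(3),"v",v[k].min().round(3),v[k].max().round(3))
    cv2.imwrite(f"pics/{n}3.png",p)
E
python3 -c "
import cv2,numpy as np
a=cv2.imread('pics/wrist3.png'); b=cv2.imread('pics/scene3.png')[200:280,200:300]
cv2.imwrite('pics/c3.png',np.hstack([cv2.resize(a[60:360,170:470],(400,400)),cv2.resize(b,(400,400)[::1],interpolation=cv2.INTER_CUBIC)]))"
```

```text
t 6.90 pos [0.5904 0.1241 0.0408] u -0.0000 v 0.0308 yaw 9.06 tilt 0.01 F [-0.   0.1  0.5] op 0.000
[-0.00112989  0.03221351 -0.01517721]
scene 487
0.054 11 u -0.017 0.016 v 0.03 0.056
0.060 8 u -0.007 0.012 v 0.037 0.04
0.066 17 u -0.01 0.01 v 0.028 0.044
0.072 24 u -0.01 0.008 v 0.028 0.046
0.078 29 u -0.01 0.009 v 0.025 0.048
0.084 27 u -0.011 0.007 v 0.027 0.047
0.090 29 u -0.01 0.007 v 0.018 0.049
0.096 13 u -0.01 -0.003 v 0.022 0.046
0.102 17 u -0.012 -0.005 v 0.004 0.047
0.108 41 u -0.011 0.012 v 0.002 0.06
0.114 46 u -0.013 0.01 v 0.001 0.06
wrist 21730
0.060 15 u 0.011 0.011 v 0.026 0.038
0.066 186 u 0.007 0.012 v 0.019 0.044
0.072 291 u 0.006 0.012 v 0.018 0.045
0.078 321 u 0.006 0.012 v 0.018 0.045
0.084 351 u 0.006 0.012 v 0.018 0.045
0.090 308 u 0.006 0.012 v 0.018 0.045
0.096 563 u -0.011 0.013 v 0.021 0.048
0.102 678 u -0.007 0.014 v 0.001 0.06
0.108 1601 u -0.012 0.015 v 0.0 0.06
0.114 2924 u -0.01 0.014 v 0.0 0.06
```

View pics/c3.png

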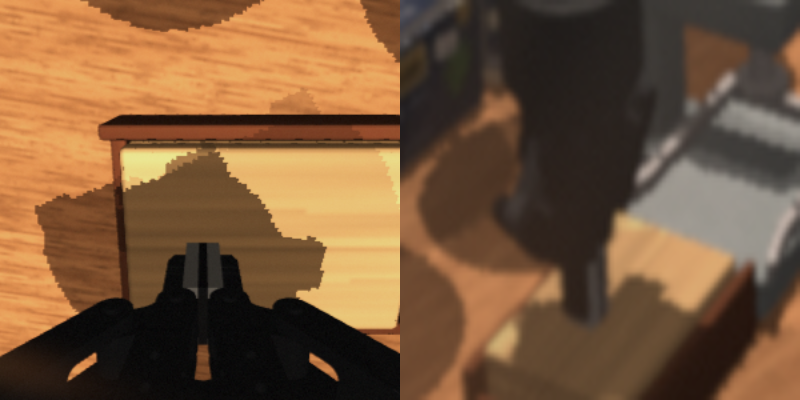

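The measured finger ends at z≈0.061 while the TCP reads 0.041. The real tip is therefore about 20 mm short of the reported TCP, and the finger passed over the blank without touching it. I'll go back behind the holder and come 20 mm lower.

jog_arm:
  plan:
    - {"wx": 0,"wy": 0,"wz": 0,"tx": 0,"ty": 0,"tz": -12,"grip": -1}
    - {"wx": 0,"wy": 0,"wz": 0,"tx": 0,"ty": -40,"tz": -12,"grip": -1}
    - {"wx": 0,"wy": 0,"wz": 0,"tx": 0,"ty": -76,"tz": -12,"grip": -1}
    - {"wx": 0,"wy": 0,"wz": 0,"tx": 0,"ty": -76,"tz": -12,"grip": -1}
    - {"wx": 0,"wy": 0,"wz": 0,"tx": 0,"ty": -76,"tz": 10,"grip": -1}
    - {"wx": 0,"wy": 0,"wz": 0,"tx": 0,"ty": -76,"tz": 20,"grip": -1}
    - {"wx": 0,"wy": 0,"wz": 0,"tx": 0,"ty": -76,"tz": 20,"grip": -1}
    - {"wx": 0,"wy": 0,"wz": 0,"tx": 0,"ty": -76,"tz": 20,"grip": -1}

```text
clock: 7.8
position: [0.5787, 0.1987, 0.0213]
ee_rot: [0.997, 0.079, 0.0, -0.0]
contact_force: [0.2, 0.3, 0.2]
opening: 0.0001
```

```bash
python3 - <<'E'
from h import *
s,R=state(); v0=(s["position"][:2]-C)@EY
for n in("scene","wrist"):
    p,d=cams.grab_frame(n); W=cloud(n,d); q=W[...,:2]-C; u,v=q@EX,q@EY; z=W[...,2]
    m=(d>0)&(abs(u)<.02)&(abs(v-v0)<.014)&(z>.005)&(z<.16)
    print(n,m.sum(),[(int(a*1000),int((m&(z>=a)&(z<a+.003)).sum())) for a in np.arange(.005,.08,.003)])
E
```

```text
t 7.80 pos [0.5787 0.1987 0.0213] u 0.0002 v 0.1063 yaw 9.02 tilt 0.00 F [0.2 0.3 0.2] op 0.000
scene 367 [(5, 0), (8, 0), (11, 0), (14, 0), (17, 0), (20, 0), (23, 0), (26, 0), (29, 0), (32, 0), (34, 0), (38, 0), (41, 2), (44, 4), (47, 8), (49, 12), (53, 14), (56, 12), (59, 8), (62, 10), (65, 12), (68, 11), (71, 11), (74, 11), (77, 7)]
wrist 12677 [(5, 0), (8, 0), (11, 0), (14, 0), (17, 0), (20, 0), (23, 0), (26, 0), (29, 0), (32, 0), (34, 0), (38, 0), (41, 0), (44, 20), (47, 74), (49, 115), (53, 141), (56, 147), (59, 144), (62, 164), (65, 178), (68, 176), (71, 179), (74, 121), (77, 310)]
```

The tip is at about 0.042. I'll go 2 mm lower and push slowly.

jog_arm:
  plan:
    - {"wx": 0,"wy": 0,"wz": 0,"tx": 0,"ty": 6,"tz": 2,"grip": -1}
    - {"wx": 0,"wy": 0,"wz": 0,"tx": 0,"ty": 12,"tz": 2,"grip": -1}
    - {"wx": 0,"wy": 0,"wz": 0,"tx": 0,"ty": 18,"tz": 2,"grip": -1}
    - {"wx": 0,"wy": 0,"wz": 0,"tx": 0,"ty": 23,"tz": 2,"grip": -1}
    - {"wx": 0,"wy": 0,"wz": 0,"tx": 0,"ty": 28,"tz": 2,"grip": -1}
    - {"wx": 0,"wy": 0,"wz": 0,"tx": 0,"ty": 33,"tz": 2,"grip": -1}
    - {"wx": 0,"wy": 0,"wz": 0,"tx": 0,"ty": 38,"tz": 2,"grip": -1}
    - {"wx": 0,"wy": 0,"wz": 0,"tx": 0,"ty": 43,"tz": 2,"grip": -1}
    - {"wx": 0,"wy": 0,"wz": 0,"tx": 0,"ty": 43,"tz": 2,"grip": -1}

```text
clock: 8.8
position: [0.5854, 0.1555, 0.0188]
ee_rot: [0.997, 0.078, -0.0, 0.0]
contact_force: [0.1, -0.9, -1.1]
opening: 0.0006
```

```bash
cat >> h.py <<'E'
def lead(n="scene"):
    p,d=cams.grab_frame(n); W=cloud(n,d); q=W[...,:2]-C; u,v=q@EX,q@EY; z=W[...,2]
    for u0 in (-.03,0,.03):
        print(n,u0,[(int(round(1000*k)),int(round(1000*np.median(z[s])))) for k in np.arange(-.225,.07,.005) if (s:=(d>0)&(abs(u-u0)<.008)&(abs(v-k)<.0025)&(z>.004)&(z<.062)).sum()>1])
    return p,d,W
E
python3 - <<'E'
from h import *
state(); lead()
E
```

```text
t 8.80 pos [0.5854 0.1555 0.0188] u 0.0000 v 0.0626 yaw 9.00 tilt 0.02 F [ 0.1 -0.9 -1.1] op 0.001
scene -0.03 [(-225, 41), (-220, 41), (-215, 38), (-210, 32), (-205, 32), (-200, 32), (-195, 32), (-190, 30), (-185, 33), (-180, 32), (-175, 33), (-170, 31), (-165, 31), (-160, 31), (-155, 33), (-145, 32), (-140, 32), (-135, 32), (-130, 32), (-125, 32), (-120, 32), (-115, 31), (-110, 32), (-105, 33), (-100, 32), (-95, 33), (-90, 34), (-80, 50), (-75, 51), (-70, 51), (-65, 53), (-60, 51), (-55, 52), (-50, 51), (-45, 52), (-40, 52), (-35, 52), (-30, 51), (-25, 52), (-20, 52), (-15, 52), (-10, 52), (-5, 52), (0, 52), (5, 52), (10, 52), (15, 52), (20, 52), (25, 52), (30, 53), (35, 52), (40, 51), (45, 51), (50, 45), (55, 37), (60, 37), (65, 32), (70, 26)]
scene 0 [(-220, 42), (-215, 37), (-210, 32), (-205, 31), (-200, 31), (-195, 32), (-190, 33), (-185, 32), (-180, 32), (-175, 32), (-170, 32), (-165, 33), (-160, 32), (-155, 32), (-150, 31), (-145, 31), (-140, 33), (-135, 34), (-130, 32), (-125, 32), (-120, 31), (-115, 32), (-110, 31), (-105, 32), (-80, 51), (-75, 51), (-70, 51), (-65, 50), (-60, 52), (-55, 52), (-50, 52), (-45, 51), (-40, 51), (-35, 52), (-30, 51), (-25, 52), (-20, 52), (-15, 51), (-10, 52), (-5, 52), (0, 52), (5, 51), (10, 52), (15, 51), (20, 52), (25, 52), (30, 52), (35, 52), (40, 53), (45, 50), (50, 46), (55, 39), (60, 36), (65, 31), (70, 41)]
scene 0.03 [(-215, 32), (-210, 31), (-205, 32), (-200, 32), (-195, 32), (-190, 31), (-185, 31), (-180, 32), (-175, 32), (-170, 32), (-165, 31), (-160, 32), (-155, 32), (-150, 32), (-145, 32), (-140, 32), (-135, 32), (-130, 32), (-125, 32), (-120, 32), (-115, 32), (-110, 32), (-105, 32), (-75, 52), (-70, 52), (-65, 51), (-60, 51), (-55, 52), (-50, 52), (-45, 52), (-40, 52), (-35, 52), (-30, 52), (-20, 52), (50, 39), (55, 37), (60, 37), (65, 34), (70, 28)]
```

The blank has moved 16 mm and the middle one stayed put (its exposed top is at 37 mm). Continuing.

jog_arm:
  plan:
    - {"wx": 0,"wy": 0,"wz": 0,"tx": 0,"ty": 6,"tz": 0,"grip": -1}
    - {"wx": 0,"wy": 0,"wz": 0,"tx": 0,"ty": 12,"tz": 0,"grip": -1}
    - {"wx": 0,"wy": 0,"wz": 0,"tx": 0,"ty": 18,"tz": 0,"grip": -1}
    - {"wx": 0,"wy": 0,"wz": 0,"tx": 0,"ty": 24,"tz": 0,"grip": -1}
    - {"wx": 0,"wy": 0,"wz": 0,"tx": 0,"ty": 30,"tz": 0,"grip": -1}
    - {"wx": 0,"wy": 0,"wz": 0,"tx": 0,"ty": 36,"tz": 0,"grip": -1}
    - {"wx": 0,"wy": 0,"wz": 0,"tx": 0,"ty": 42,"tz": 0,"grip": -1}
    - {"wx": 0,"wy": 0,"wz": 0,"tx": 0,"ty": 48,"tz": 0,"grip": -1}
    - {"wx": 0,"wy": 0,"wz": 0,"tx": 0,"ty": 54,"tz": 0,"grip": -1}
    - {"wx": 0,"wy": 0,"wz": 0,"tx": 0,"ty": 60,"tz": 0,"grip": -1}
    - {"wx": 0,"wy": 0,"wz": 0,"tx": 0,"ty": 66,"tz": 0,"grip": -1}
    - {"wx": 0,"wy": 0,"wz": 0,"tx": 0,"ty": 70,"tz": 0,"grip": -1}

```text
clock: 10.05
position: [0.5964, 0.0866, 0.0188]
ee_rot: [0.997, 0.079, -0.0, 0.0]
contact_force: [1.1, 0.7, -0.4]
opening: 0.0002
```

```bash
python3 - <<'E'
from h import *
state(); lead()
E
```

```text
t 10.05 pos [0.5964 0.0866 0.0188] u -0.0001 v -0.0071 yaw 9.03 tilt 0.01 F [ 1.1  0.7 -0.4] op 0.000
scene -0.03 [(-220, 42), (-215, 37), (-210, 33), (-205, 32), (-200, 32), (-195, 32), (-190, 32), (-185, 32), (-180, 33), (-175, 32), (-170, 33), (-150, 45), (-145, 46), (-140, 47), (-135, 48), (-130, 48), (-125, 48), (-120, 49), (-115, 48), (-110, 49), (-105, 49), (-100, 48), (-95, 51), (-90, 50), (-85, 50), (-80, 51), (-75, 51), (-70, 51), (-65, 51), (-60, 52), (-55, 52), (-50, 53), (-45, 54), (-40, 53), (-35, 54), (-30, 53), (-25, 53), (-20, 47), (-15, 39), (-10, 37), (-5, 37), (0, 38), (5, 37), (10, 37), (15, 36), (20, 36), (25, 37), (30, 36), (35, 37), (40, 38), (45, 37), (50, 36), (55, 37), (60, 37), (65, 32), (70, 28)]
scene 0 [(-220, 41), (-215, 36), (-210, 32), (-205, 32), (-200, 32), (-195, 31), (-190, 32), (-185, 31), (-180, 32), (-175, 32), (-170, 31), (-150, 46), (-145, 48), (-140, 47), (-135, 47), (-130, 48), (-125, 48), (-120, 49), (-115, 49), (-110, 49), (-105, 50), (-100, 49), (-95, 50), (-90, 51), (-85, 51), (-80, 52), (-75, 51), (-70, 52), (-65, 52), (-60, 51), (-55, 52), (-50, 53), (-45, 54), (-40, 53), (-35, 54), (-30, 54), (-25, 54), (-20, 51), (-15, 38), (-10, 38), (-5, 37), (0, 44), (5, 49), (10, 57), (15, 37), (20, 37), (25, 37), (30, 37), (35, 37), (40, 37), (45, 36), (50, 37), (55, 37), (60, 36), (65, 32), (70, 26)]
scene 0.03 [(-215, 31), (-210, 31), (-205, 31), (-200, 32), (-195, 32), (-190, 32), (-185, 32), (-180, 32), (-175, 31), (-170, 32), (-145, 46), (-140, 48), (-135, 47), (-130, 48), (-125, 48), (-120, 49), (-115, 48), (-110, 49), (-105, 49), (-100, 51), (-95, 51), (-20, 45), (-15, 37), (-10, 37), (-5, 37), (0, 37), (5, 37), (10, 37), (15, 37), (20, 37), (25, 37), (30, 38), (35, 37), (40, 38), (45, 36), (50, 37), (55, 37), (60, 36), (65, 31), (70, 27)]
```

jog_arm:
  plan:
    - {"wx": 0,"wy": 0,"wz": 0,"tx": 0,"ty": 6,"tz": 0,"grip": -1}
    - {"wx": 0,"wy": 0,"wz": 0,"tx": 0,"ty": 12,"tz": 0,"grip": -1}
    - {"wx": 0,"wy": 0,"wz": 0,"tx": 0,"ty": 18,"tz": 0,"grip": -1}
    - {"wx": 0,"wy": 0,"wz": 0,"tx": 0,"ty": 24,"tz": 0,"grip": -1}
    - {"wx": 0,"wy": 0,"wz": 0,"tx": 0,"ty": 30,"tz": 0,"grip": -1}
    - {"wx": 0,"wy": 0,"wz": 0,"tx": 0,"ty": 36,"tz": 0,"grip": -1}
    - {"wx": 0,"wy": 0,"wz": 0,"tx": 0,"ty": 42,"tz": 0,"grip": -1}
    - {"wx": 0,"wy": 0,"wz": 0,"tx": 0,"ty": 47,"tz": 0,"grip": -1}
    - {"wx": 0,"wy": 0,"wz": 0,"tx": 0,"ty": 52,"tz": 0,"grip": -1}
    - {"wx": 0,"wy": 0,"wz": 0,"tx": 0,"ty": 56,"tz": 0,"grip": -1}
    - {"wx": 0,"wy": 0,"wz": 0,"tx": 0,"ty": 60,"tz": 0,"grip": -1}
    - {"wx": 0,"wy": 0,"wz": 0,"tx": 0,"ty": 60,"tz": 0,"grip": -1}

```text
clock: 11.3
position: [0.6058, 0.0274, 0.0188]
ee_rot: [0.997, 0.079, -0.0, 0.0]
contact_force: [-0.4, 0.4, 0.1]
opening: 0.0004
```

```bash
python3 - <<'E'
from h import *
state(); lead()
E
```

```text
t 11.30 pos [0.6058 0.0274 0.0188] u -0.0001 v -0.0671 yaw 9.01 tilt 0.01 F [-0.4  0.4  0.1] op 0.000
scene -0.03 [(-225, 41), (-220, 43), (-215, 42), (-205, 46), (-200, 47), (-195, 47), (-190, 46), (-185, 46), (-180, 46), (-175, 47), (-170, 47), (-165, 47), (-160, 48), (-155, 47), (-150, 46), (-145, 46), (-140, 46), (-135, 46), (-130, 47), (-125, 46), (-120, 47), (-115, 47), (-110, 47), (-105, 47), (-100, 47), (-95, 47), (-90, 47), (-85, 47), (-80, 40), (-75, 42), (-70, 33), (-65, 34), (-60, 36), (-55, 37), (-50, 37), (-45, 37), (-40, 37), (-35, 37), (-30, 38), (-25, 37), (-20, 37), (-15, 37), (-10, 37), (-5, 37), (0, 38), (5, 37), (10, 36), (15, 37), (20, 36), (25, 36), (30, 37), (35, 37), (40, 37), (45, 37), (50, 37), (55, 37), (60, 37), (65, 32), (70, 28)]
scene 0 [(-220, 43), (-215, 42), (-205, 46), (-200, 46), (-195, 48), (-190, 47), (-185, 46), (-180, 47), (-175, 48), (-170, 47), (-165, 47), (-160, 48), (-155, 47), (-150, 47), (-145, 47), (-140, 47), (-135, 47), (-130, 47), (-125, 46), (-120, 47), (-115, 46), (-110, 47), (-105, 47), (-100, 47), (-95, 47), (-90, 47), (-85, 47), (-80, 35), (-75, 33), (-70, 34), (-65, 36), (-60, 44), (-55, 53), (-50, 45), (-45, 36), (-40, 37), (-35, 37), (-30, 37), (-25, 36), (-20, 38), (-15, 37), (-10, 37), (-5, 37), (0, 37), (5, 37), (10, 37), (15, 36), (20, 38), (25, 37), (30, 37), (35, 37), (40, 37), (45, 37), (50, 37), (55, 37), (60, 37), (65, 31), (70, 30)]
scene 0.03 [(-195, 47), (-190, 47), (-185, 47), (-180, 46), (-175, 47), (-170, 48), (-160, 46), (-140, 44), (-85, 47), (-80, 38), (-75, 41), (-70, 34), (-65, 35), (-60, 37), (-55, 37), (-50, 37), (-45, 36), (-40, 36), (-35, 38), (-30, 36), (-25, 36), (-20, 37), (-15, 37), (-10, 37), (-5, 37), (0, 37), (5, 37), (10, 37), (15, 37), (20, 37), (25, 37), (30, 37), (35, 37), (40, 36), (45, 36), (50, 36), (55, 37), (60, 37), (65, 32), (70, 27)]
```

The blank lies flat at 46-47 mm with about 5 mm still to go. I'll creep forward 1 mm per row until it meets the stop.

jog_arm:
  plan:
    - {"wx": 0,"wy": 0,"wz": 0,"tx": 0,"ty": 1,"tz": 0,"grip": -1}
    - {"wx": 0,"wy": 0,"wz": 0,"tx": 0,"ty": 2,"tz": 0,"grip": -1}
    - {"wx": 0,"wy": 0,"wz": 0,"tx": 0,"ty": 3,"tz": 0,"grip": -1}
    - {"wx": 0,"wy": 0,"wz": 0,"tx": 0,"ty": 4,"tz": 0,"grip": -1}
    - {"wx": 0,"wy": 0,"wz": 0,"tx": 0,"ty": 4,"tz": 0,"grip": -1}

```text
clock: 11.85
position: [0.6064, 0.024, 0.0188]
ee_rot: [0.997, 0.079, -0.0, 0.0]
contact_force: [-0.2, -0.1, 0.5]
opening: 0.0002
```

jog_arm:
  plan:
    - {"wx": 0,"wy": 0,"wz": 0,"tx": 0,"ty": 1,"tz": 0,"grip": -1}
    - {"wx": 0,"wy": 0,"wz": 0,"tx": 0,"ty": 1,"tz": 0,"grip": -1}

```text
clock: 12.05
position: [0.6065, 0.023, 0.0188]
ee_rot: [0.997, 0.079, -0.0, 0.0]
contact_force: [0.1, 0.6, -0.7]
opening: -0.0001
```

jog_arm:
  plan:
    - {"wx": 0,"wy": 0,"wz": 0,"tx": 0,"ty": 1,"tz": 0,"grip": -1}
    - {"wx": 0,"wy": 0,"wz": 0,"tx": 0,"ty": 1,"tz": 0,"grip": -1}

```text
clock: 12.25
position: [0.6067, 0.022, 0.0188]
ee_rot: [0.997, 0.079, -0.0, 0.0]
contact_force: [0.6, -0.4, -0.2]
opening: 0.0001
```

jog_arm:
  plan:
    - {"wx": 0,"wy": 0,"wz": 0,"tx": 0,"ty": 1,"tz": 0,"grip": -1}
    - {"wx": 0,"wy": 0,"wz": 0,"tx": 0,"ty": 1,"tz": 0,"grip": -1}

```text
clock: 12.45
position: [0.6068, 0.021, 0.0188]
ee_rot: [0.997, 0.079, -0.0, 0.0]
contact_force: [-0.1, 0.4, -0.2]
opening: -0.0
```

jog_arm:
  plan:
    - {"wx": 0,"wy": 0,"wz": 0,"tx": 0,"ty": 1,"tz": 0,"grip": -1}
    - {"wx": 0,"wy": 0,"wz": 0,"tx": 0,"ty": 1,"tz": 0,"grip": -1}

```text
clock: 12.65
position: [0.607, 0.0201, 0.0188]
ee_rot: [0.997, 0.079, 0.0, -0.0]
contact_force: [-0.3, 0.7, -0.2]
opening: 0.0002
```

```bash
python3 - <<'E'
from h import *
state(); p,d,W=lead()
p,d,W=lead("top")
cv2.imwrite("pics/s4.png",cv2.resize(p[110:260,230:400],None,fx=4,fy=4,interpolation=cv2.INTER_CUBIC))
E
```

```text
t 12.65 pos [0.607  0.0201 0.0188] u -0.0001 v -0.0745 yaw 9.04 tilt 0.00 F [-0.3  0.7 -0.2] op 0.000
scene -0.03 [(-225, 42), (-220, 43), (-215, 46), (-210, 46), (-205, 47), (-200, 46), (-195, 47), (-190, 46), (-185, 46), (-180, 47), (-175, 46), (-170, 47), (-165, 47), (-160, 47), (-155, 47), (-150, 46), (-145, 46), (-140, 47), (-135, 47), (-130, 47), (-125, 47), (-120, 46), (-115, 46), (-110, 45), (-105, 47), (-100, 46), (-95, 47), (-90, 46), (-85, 40), (-80, 32), (-75, 32), (-70, 33), (-65, 34), (-60, 36), (-55, 37), (-50, 37), (-45, 37), (-40, 38), (-35, 37), (-30, 37), (-25, 37), (-20, 38), (-15, 37), (-10, 37), (-5, 38), (0, 37), (5, 37), (10, 36), (15, 37), (20, 37), (25, 37), (30, 37), (35, 37), (40, 37), (45, 37), (50, 37), (55, 38), (60, 37), (65, 32), (70, 27)]
scene 0 [(-225, 41), (-220, 41), (-210, 48), (-205, 46), (-200, 46), (-190, 47), (-185, 46), (-180, 47), (-175, 48), (-170, 47), (-165, 46), (-160, 47), (-155, 47), (-150, 47), (-145, 47), (-140, 46), (-135, 47), (-130, 47), (-125, 47), (-120, 47), (-115, 47), (-110, 47), (-105, 48), (-100, 46), (-95, 47), (-90, 46)
[... 686 characters left out ...]
5, 36), (40, 36), (45, 37), (50, 37), (55, 36), (60, 36), (65, 33), (70, 28)]
top -0.03 [(-35, 37), (-30, 37), (-25, 35), (-20, 36), (-15, 35), (-10, 36), (-5, 36), (0, 35), (5, 35), (10, 36), (15, 35), (20, 36), (25, 36), (30, 37), (35, 37), (40, 37), (45, 36), (50, 34), (55, 36), (60, 35), (65, 27), (70, 26)]
top 0 [(-25, 34), (-20, 36), (-15, 37), (-10, 36), (-5, 35), (0, 35), (5, 35), (10, 36), (15, 34), (20, 36), (25, 36), (30, 36), (35, 36), (40, 36), (45, 35), (50, 37), (55, 34), (60, 35), (65, 26), (70, 25)]
top 0.03 [(-10, 36), (-5, 36), (0, 35), (5, 35), (10, 36), (15, 36), (20, 36), (25, 36), (30, 35), (35, 36), (40, 34), (45, 35), (50, 34), (55, 37), (60, 35), (65, 31), (70, 26)]
```

jog_arm:
  plan:
    - {"wx": 0,"wy": 0,"wz": 0,"tx": 0,"ty": 1,"tz": 0,"grip": -1}
    - {"wx": 0,"wy": 0,"wz": 0,"tx": 0,"ty": 1,"tz": 0,"grip": -1}

```text
clock: 12.95
position: [0.6073, 0.0194, 0.019]
ee_rot: [0.997, 0.079, 0.0, -0.0]
contact_force: [-0.7, 2.1, 4.3]
opening: -0.0
```

jog_arm:
  plan:
    - {"wx": 0,"wy": 0,"wz": 0,"tx": 0,"ty": 1,"tz": 0,"grip": -1}
    - {"wx": 0,"wy": 0,"wz": 0,"tx": 0,"ty": 1,"tz": 0,"grip": -1}

```text
clock: 13.15
position: [0.6074, 0.0184, 0.019]
ee_rot: [0.997, 0.079, 0.0, -0.0]
contact_force: [-0.8, 3.1, 5.2]
opening: 0.0
```

jog_arm:
  plan:
    - {"wx": 0,"wy": 0,"wz": 0,"tx": 0,"ty": 1,"tz": 0,"grip": -1}
    - {"wx": 0,"wy": 0,"wz": 0,"tx": 0,"ty": 1,"tz": 0,"grip": -1}

```text
clock: 13.35
position: [0.6077, 0.0175, 0.019]
ee_rot: [0.997, 0.079, 0.0, -0.0]
contact_force: [-1.3, 3.1, 6.0]
opening: -0.0001
```

```bash
python3 - <<'E'
from h import *
state(); p,d,W=lead()
q=W[...,:2]-C; u,v=q@EX,q@EY; z=W[...,2]
m=(d>0)&(abs(u+.02)<.02)&(z>.044)&(z<.050)&(v<-.05)&(v>-.23); print(np.percentile(v[m],[1,3,97,99]))
cv2.imwrite("pics/s5.png",cv2.resize(p[150:290,220:370],None,fx=4,fy=4,interpolation=cv2.INTER_CUBIC))
E
```

```text
t 13.35 pos [0.6077 0.0175 0.019 ] u 0.0002 v -0.0772 yaw 9.05 tilt 0.04 F [-1.3  3.1  6. ] op -0.000
scene -0.03 [(-225, 42), (-220, 42), (-210, 48), (-205, 47), (-200, 47), (-195, 46), (-190, 46), (-185, 47), (-180, 47), (-175, 46), (-170, 46), (-165, 47), (-160, 47), (-155, 46), (-150, 46), (-145, 47), (-140, 47), (-135, 47), (-130, 48), (-125, 47), (-120, 47), (-115, 47), (-110, 47), (-105, 48), (-100, 48), (-95, 48), (-90, 47), (-85, 40), (-80, 33), (-75, 32), (-70, 33), (-65, 35), (-60, 36), (-55, 37), (-50, 36), (-45, 36), (-40, 37), (-35, 38), (-30, 37), (-25, 38), (-20, 37), (-15, 37), (-10, 36), (-5, 36), (0, 36), (5, 37), (10, 36), (15, 36), (20, 37), (25, 36), (30, 36), (35, 38), (40, 37), (45, 37), (50, 37), (55, 38), (60, 37), (65, 33), (70, 27)]
scene 0 [(-220, 43), (-210, 47), (-205, 47), (-200, 47), (-195, 47), (-190, 46), (-185, 46), (-180, 47), (-175, 47), (-170, 46), (-165, 47), (-160, 47), (-155, 47), (-150, 47), (-145, 47), (-140, 47), (-135, 47), (-130, 47), (-125, 46), (-120, 47), (-115, 46), (-110, 47), (-105, 47), (-100, 47), (-95, 47), (-90, 45), (-85, 32), (-80, 31), (-75, 32), (-70, 44), (-65, 50), (-60, 54), (-55, 37), (-50, 37), (-45, 37), (-40, 37), (-35, 37), (-30, 37), (-25, 37), (-20, 37), (-15, 37), (-10, 37), (-5, 37), (0, 36), (5, 37), (10, 37), (15, 37), (20, 37), (25, 38), (30, 36), (35, 36), (40, 38), (45, 37), (50, 37), (55, 37), (60, 37), (65, 33), (70, 27)]
scene 0.03 [(-195, 46), (-190, 47), (-185, 47), (-180, 47), (-175, 48), (-170, 47), (-150, 45), (-95, 46), (-90, 45), (-85, 39), (-80, 32), (-75, 31), (-70, 34), (-65, 35), (-60, 36), (-55, 37), (-50, 37), (-45, 36), (-40, 37), (-35, 37), (-30, 37), (-25, 36), (-20, 37), (-15, 37), (-10, 37), (-5, 36), (0, 36), (5, 36), (10, 37), (15, 37), (20, 37), (25, 36), (30, 37), (35, 37), (40, 37), (45, 37), (50, 37), (55, 37), (60, 37), (65, 32), (70, 27)]
[-0.21112145 -0.20920454 -0.08297593 -0.07069793]
```

View pics/s5.png

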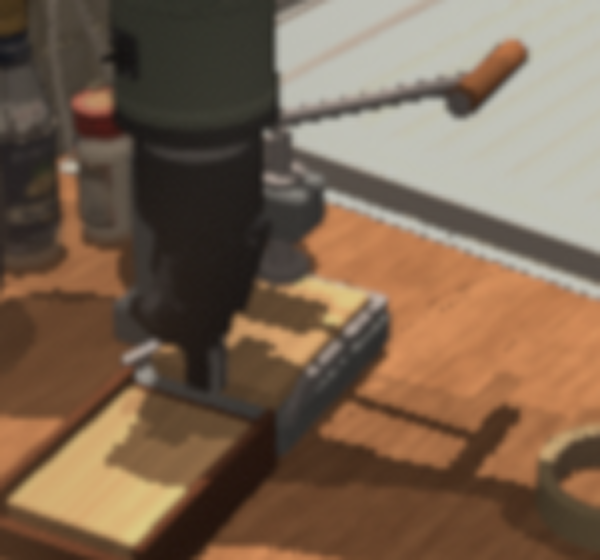

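The finger has begun to ride over the blank's rear top edge (upward force 6 N) while the blank itself has stopped at v≈-87 mm. I'll back off, drop 2 mm and push again to confirm it is home.

jog_arm:
  plan:
    - {"wx": 0,"wy": 0,"wz": 0,"tx": 0,"ty": -4,"tz": 0,"grip": -1}
    - {"wx": 0,"wy": 0,"wz": 0,"tx": 0,"ty": -8,"tz": 0,"grip": -1}
    - {"wx": 0,"wy": 0,"wz": 0,"tx": 0,"ty": -8,"tz": 1,"grip": -1}
    - {"wx": 0,"wy": 0,"wz": 0,"tx": 0,"ty": -8,"tz": 2,"grip": -1}
    - {"wx": 0,"wy": 0,"wz": 0,"tx": 0,"ty": -8,"tz": 2,"grip": -1}

```text
clock: 13.9
position: [0.606, 0.0249, 0.0165]
ee_rot: [0.997, 0.079, -0.0, 0.0]
contact_force: [-0.1, 0.2, -0.6]
opening: 0.0001
```

jog_arm:
  plan:
    - {"wx": 0,"wy": 0,"wz": 0,"tx": 0,"ty": 2,"tz": 0,"grip": -1}
    - {"wx": 0,"wy": 0,"wz": 0,"tx": 0,"ty": 4,"tz": 0,"grip": -1}
    - {"wx": 0,"wy": 0,"wz": 0,"tx": 0,"ty": 5,"tz": 0,"grip": -1}
    - {"wx": 0,"wy": 0,"wz": 0,"tx": 0,"ty": 5,"tz": 0,"grip": -1}

```text
clock: 14.3
position: [0.6072, 0.0206, 0.0169]
ee_rot: [0.997, 0.079, 0.0, -0.0]
contact_force: [0.7, 3.9, -1.0]
opening: -0.0001
```

jog_arm:
  plan:
    - {"wx": 0,"wy": 0,"wz": 0,"tx": 0,"ty": 1,"tz": 0,"grip": -1}
    - {"wx": 0,"wy": 0,"wz": 0,"tx": 0,"ty": 1,"tz": 0,"grip": -1}

```text
clock: 14.5
position: [0.6074, 0.0203, 0.0169]
ee_rot: [0.997, 0.079, 0.0, -0.001]
contact_force: [0.9, 7.0, -0.2]
opening: -0.0004
```

The push is now firm at 7 N with no advance, so the blank is home. Retracting up.

jog_arm:
  plan:
    - {"wx": 0,"wy": 0,"wz": 0,"tx": 0,"ty": -5,"tz": 0,"grip": -1}
    - {"wx": 0,"wy": 0,"wz": 0,"tx": 0,"ty": -10,"tz": 0,"grip": -1}
    - {"wx": 0,"wy": 0,"wz": 0,"tx": 0,"ty": -10,"tz": -30,"grip": -1}
    - {"wx": 0,"wy": 0,"wz": 0,"tx": 0,"ty": 0,"tz": -80,"grip": -1}
    - {"wx": 0,"wy": 0,"wz": 0,"tx": -20,"ty": 0,"tz": -130,"grip": -1}
    - {"wx": 0,"wy": 0,"wz": 0,"tx": -60,"ty": 0,"tz": -180,"grip": -1}
    - {"wx": 0,"wy": 0,"wz": 0,"tx": -100,"ty": 0,"tz": -230,"grip": -1}
    - {"wx": 0,"wy": 0,"wz": 0,"tx": -142,"ty": 0,"tz": -270,"grip": -1}
    - {"wx": 0,"wy": 0,"wz": 0,"tx": -142,"ty": 0,"tz": -300,"grip": -1}
    - {"wx": 0,"wy": 0,"wz": 0,"tx": -142,"ty": 0,"tz": -300,"grip": -1}

```text
clock: 15.5
position: [0.4663, -0.0033, 0.3209]
ee_rot: [0.997, 0.079, 0.002, 0.001]
contact_force: [0.4, 0.8, -1.1]
opening: 0.0002
```

```bash
python3 - <<'E'
from h import *
go(-.14,-.176,.27)
p,d,W=lead("scene")
q=W[...,:2]-C; u,v=q@EX,q@EY; z=W[...,2]
p2,d2=cams.grab_frame("wrist"); W=cloud("wrist",d2)
for n,w,dd in (("scene",cloud("scene",d),d),("wrist",W,d2)):
    q=w[...,:2]-C; u,v=q@EX,q@EY; z=w[...,2]
    m=(dd>0)&(u<-.11)&(u>-.17)&(v>-.24)&(v<-.11)&(z>.21)&(z<.27)
    print(n,m.sum(),"u",np.percentile(u[m],[2,50,98]).round(4),"v",np.percentile(v[m],[1,50,99]).round(4),"z",np.percentile(z[m],[2,50,98]).round(4))
cv2.imwrite("pics/w6.png",p2)
E
```

```text
t 15.50 pos [ 0.4663 -0.0033  0.3209] u -0.1428 v -0.0754 yaw 9.01 tilt 0.29 F [ 0.4  0.8 -1.1] op 0.000
shift mm [  2.7 100.5  51.1]
scene -0.03 [(-220, 43), (-210, 47), (-205, 46), (-200, 46), (-195, 47), (-190, 46), (-185, 47), (-180, 47), (-175, 47), (-170, 46), (-165, 47), (-160, 47), (-155, 45), (-150, 47), (-145, 48), (-140, 47), (-135, 47), (-130, 46), (-125, 47), (-120, 48), (-115, 47), (-110, 47), (-105, 47), (-100, 47), (-95, 47), (-90, 45), (-85, 41), (-80, 33), (-75, 31), (-70, 33), (-65, 34), (-60, 36), (-55, 37), (-50, 38), (-45, 37), (-40, 37), (-35, 36), (-30, 37), (-25, 37), (-20, 36), (-15, 38), (-10, 38), (-5, 37), (0, 37), (5, 37), (10, 36), (15, 37), (20, 37), (25, 37), (30, 37), (35, 36), (40, 37), (45, 36), (50, 36), (55, 36), (60, 36), (65, 34), (70, 28)]
scene 0 [(-225, 41), (-220, 43), (-210, 45), (-205, 47), (-200, 46), (-195, 46), (-190, 47), (-185, 47), (-180, 46), (-175, 48), (-170, 47), (-165, 46), (-160, 46), (-155, 46), (-150, 45), (-145, 46), (-140, 46), (-135, 46), (-130, 47), (-125, 48), (-120, 46), (-115, 46), (-110, 46), (-105, 47), (-100, 47), 
[... 446 characters left out ...]
 46), (-160, 46), (-155, 47), (-150, 47), (-145, 47), (-140, 47), (-135, 47), (-130, 46), (-125, 47), (-120, 46), (-115, 47), (-110, 46), (-105, 47), (-100, 47), (-95, 46), (-90, 47), (-85, 39), (-80, 33), (-75, 31), (-70, 34), (-65, 34), (-60, 36), (-55, 37), (-50, 37), (-45, 37), (-40, 37), (-35, 37), (-30, 37), (-25, 38), (-20, 37), (-15, 38), (-10, 37), (-5, 37), (0, 37), (5, 37), (10, 37), (15, 37), (20, 36), (25, 37), (30, 37), (35, 37), (40, 37), (45, 37), (50, 37), (55, 37), (60, 38), (65, 32), (70, 26)]
scene 215 u [-0.1429 -0.1376 -0.1139] v [-0.2125 -0.1639 -0.1288] z [0.2337 0.2455 0.2503]
wrist 2345 u [-0.1431 -0.1313 -0.1128] v [-0.2169 -0.173  -0.1321] z [0.2322 0.2449 0.2479]
```

View pics/w6.png

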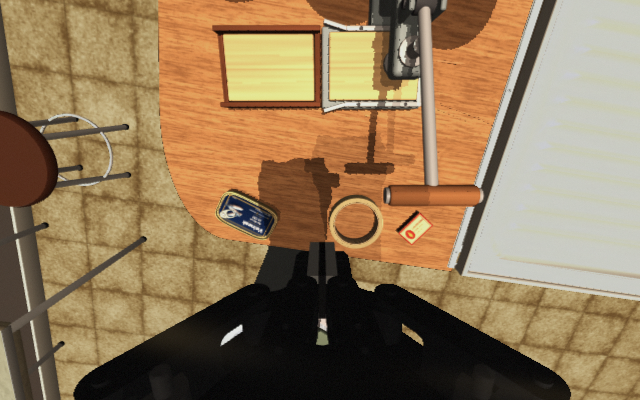

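The picture shows the blank flush in the press (373,67), two blanks in the holder, and the bar at (433,195). The bar is centred at about u=-136, v=-174, z=239 mm, as modelled. Moving over the bar.

jog_arm:
  plan:
    - {"wx": 0,"wy": 0,"wz": 0,"tx": 2,"ty": 40,"tz": 0,"grip": -1}
    - {"wx": 0,"wy": 0,"wz": 0,"tx": 2,"ty": 80,"tz": 10,"grip": -1}
    - {"wx": 0,"wy": 0,"wz": 0,"tx": 3,"ty": 99,"tz": 30,"grip": -1}
    - {"wx": 0,"wy": 0,"wz": 0,"tx": 3,"ty": 99,"tz": 60,"grip": -1}
    - {"wx": 0,"wy": 0,"wz": 0,"tx": 3,"ty": 99,"tz": 75,"grip": -1}
    - {"wx": 0,"wy": 0,"wz": 0,"tx": 3,"ty": 99,"tz": 80,"grip": -1}
    - {"wx": 0,"wy": 0,"wz": 0,"tx": 3,"ty": 99,"tz": 80,"grip": -1}

```text
clock: 16.3
position: [0.4852, -0.1002, 0.2357]
ee_rot: [0.997, 0.079, -0.001, -0.0]
contact_force: [0.8, -0.4, 0.1]
opening: 0.0002
```

```bash
python3 - <<'E'
from h import *
go(-.14,-.174,.229)
p,d=cams.grab_frame("scene"); w=cloud("scene",d); q=w[...,:2]-C; u,v=q@EX,q@EY; z=w[...,2]
m=(d>0)&(abs(u+.14)<.02)&(abs(v+.174)<.02)&(z>.25)&(z<.3); print(m.sum(), np.percentile(z[m],[1,5,20]) if m.any() else 0)
cv2.imwrite("pics/s7.png",cv2.resize(p[80:230,250:400],None,fx=4,fy=4,interpolation=cv2.INTER_CUBIC))
E
```

```text
t 16.30 pos [ 0.4852 -0.1002  0.2357] u -0.1393 v -0.1740 yaw 9.07 tilt 0.12 F [ 0.8 -0.4  0.1] op 0.000
shift mm [-0.7 -0.   6.7]
179 [0.25043917 0.25900309 0.26640137]
```

View pics/s7.png

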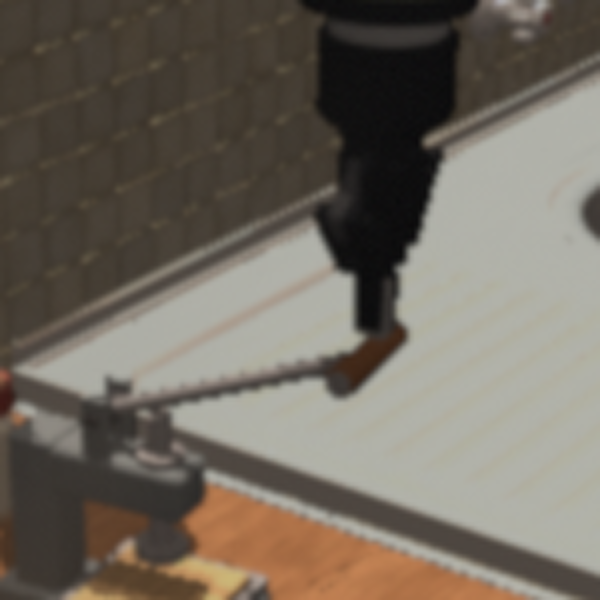

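The tip stands right over the bar (380,330). Pressing down along the bar's arc.

jog_arm:
  plan:
    - {"wx": 0,"wy": 0,"wz": 0,"tx": 0,"ty": 0,"tz": 5,"grip": -1}
    - {"wx": 0,"wy": 0,"wz": 0,"tx": -1,"ty": 0,"tz": 10,"grip": -1}
    - {"wx": 0,"wy": 0,"wz": 0,"tx": -3,"ty": 0,"tz": 17,"grip": -1}
    - {"wx": 0,"wy": 0,"wz": 0,"tx": -5,"ty": 0,"tz": 24,"grip": -1}
    - {"wx": 0,"wy": 0,"wz": 0,"tx": -7,"ty": 0,"tz": 33,"grip": -1}
    - {"wx": 0,"wy": 0,"wz": 0,"tx": -9,"ty": 0,"tz": 42,"grip": -1}
    - {"wx": 0,"wy": 0,"wz": 0,"tx": -11,"ty": 0,"tz": 51,"grip": -1}
    - {"wx": 0,"wy": 0,"wz": 0,"tx": -12,"ty": 0,"tz": 61,"grip": -1}
    - {"wx": 0,"wy": 0,"wz": 0,"tx": -13,"ty": 0,"tz": 70,"grip": -1}
    - {"wx": 0,"wy": 0,"wz": 0,"tx": -13,"ty": 0,"tz": 79,"grip": -1}
    - {"wx": 0,"wy": 0,"wz": 0,"tx": -13,"ty": 0,"tz": 84,"grip": -1}
    - {"wx": 0,"wy": 0,"wz": 0,"tx": -13,"ty": 0,"tz": 84,"grip": -1}

```text
clock: 17.55
position: [0.472, -0.1026, 0.1521]
ee_rot: [0.997, 0.079, -0.001, -0.0]
contact_force: [-3.4, -0.8, 5.8]
opening: -0.0002
```

```bash
cat >> h.py <<'E'
def bar(n="scene"):
    p,d=cams.grab_frame(n); o=seg("lever_bar",n)
    w=cloud(n,d); q=w[...,:2]-C; u,v=q@EX,q@EY; z=w[...,2]
    for uu in(-.05,-.08,-.11):
        m=(d>0)&(abs(u-uu)<.01)&(abs(v+.175)<.012)&(z>.06)&(z<.26)
        if m.any(): print("lever z at u",uu,np.median(z[m]).round(3),m.sum())
    return p
E
python3 - <<'E'
from h import *
state(); bar()
E
```

```text
t 17.55 pos [ 0.472  -0.1026  0.1521] u -0.1528 v -0.1743 yaw 9.04 tilt 0.07 F [-3.4 -0.8  5.8] op -0.000
lever z at u -0.05 0.167 35
lever z at u -0.08 0.168 38
lever z at u -0.11 0.167 40
```

The lever is about horizontal at 6 N. Continuing to stamp contact.

jog_arm:
  plan:
    - {"wx": 0,"wy": 0,"wz": 0,"tx": 0,"ty": 0,"tz": 8,"grip": -1}
    - {"wx": 0,"wy": 0,"wz": 0,"tx": 1,"ty": 0,"tz": 16,"grip": -1}
    - {"wx": 0,"wy": 0,"wz": 0,"tx": 2,"ty": 0,"tz": 24,"grip": -1}
    - {"wx": 0,"wy": 0,"wz": 0,"tx": 3,"ty": 0,"tz": 31,"grip": -1}
    - {"wx": 0,"wy": 0,"wz": 0,"tx": 4,"ty": 0,"tz": 37,"grip": -1}
    - {"wx": 0,"wy": 0,"wz": 0,"tx": 5,"ty": 0,"tz": 42,"grip": -1}
    - {"wx": 0,"wy": 0,"wz": 0,"tx": 5,"ty": 0,"tz": 42,"grip": -1}

```text
clock: 18.35
position: [0.4773, -0.1018, 0.1105]
ee_rot: [0.997, 0.079, -0.0, -0.0]
contact_force: [-4.2, -0.9, 6.9]
opening: -0.0001
```

jog_arm:
  plan:
    - {"wx": 0,"wy": 0,"wz": 0,"tx": 0,"ty": 0,"tz": 1,"grip": -1}
    - {"wx": 0,"wy": 0,"wz": 0,"tx": 0,"ty": 0,"tz": 2,"grip": -1}
    - {"wx": 0,"wy": 0,"wz": 0,"tx": 0,"ty": 0,"tz": 2,"grip": -1}

```text
clock: 18.65
position: [0.4775, -0.1018, 0.1091]
ee_rot: [0.997, 0.079, 0.0, 0.0]
contact_force: [-4.1, -0.3, 7.5]
opening: 0.0
```

jog_arm:
  plan:
    - {"wx": 0,"wy": 0,"wz": 0,"tx": 0,"ty": 0,"tz": 2,"grip": -1}
    - {"wx": 0,"wy": 0,"wz": 0,"tx": 0,"ty": 0,"tz": 3,"grip": -1}
    - {"wx": 0,"wy": 0,"wz": 0,"tx": 0,"ty": 0,"tz": 3,"grip": -1}

```text
clock: 18.95
position: [0.478, -0.1018, 0.1068]
ee_rot: [0.997, 0.079, 0.001, 0.0]
contact_force: [-7.9, 0.4, 24.3]
opening: -0.0001
```

jog_arm:
  plan:
    - {"wx": 0,"wy": 0,"wz": 0,"tx": 0,"ty": 0,"tz": 2,"grip": -1}
    - {"wx": 0,"wy": 0,"wz": 0,"tx": 0,"ty": 0,"tz": 2,"grip": -1}

```text
clock: 19.15
position: [0.4783, -0.1017, 0.1052]
ee_rot: [0.997, 0.079, 0.001, 0.0]
contact_force: [-9.8, 1.0, 35.5]
opening: -0.0003
```

```bash
python3 - <<'E'
from h import *
state(); p=bar(); cv2.imwrite("pics/s8.png",cv2.resize(p[110:260,230:380],None,fx=4,fy=4,interpolation=cv2.INTER_CUBIC))
E
```

```text
t 19.15 pos [ 0.4783 -0.1017  0.1052] u -0.1464 v -0.1745 yaw 9.04 tilt 0.12 F [-9.8  1.  35.5] op -0.000
lever z at u -0.05 0.144 43
lever z at u -0.08 0.136 39
lever z at u -0.11 0.129 42
```

View pics/s8.png

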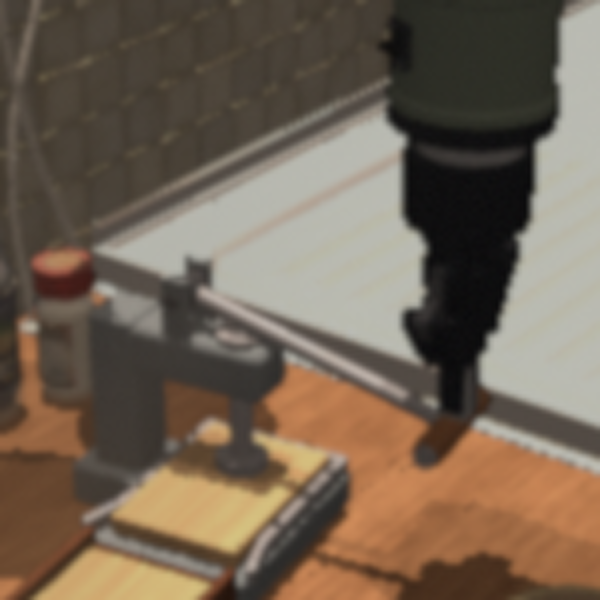

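The stamp is down on the blank (240,465) at 35 N on the bar. I'll back off a millimetre, hold, then ease up slowly.

jog_arm:
  plan:
    - {"wx": 0,"wy": 0,"wz": 0,"tx": 0,"ty": 0,"tz": -1,"grip": -1}
    - {"wx": 0,"wy": 0,"wz": 0,"tx": 0,"ty": 0,"tz": -1,"grip": -1}
    - {"wx": 0,"wy": 0,"wz": 0,"tx": 0,"ty": 0,"tz": -1,"grip": -1}
    - {"wx": 0,"wy": 0,"wz": 0,"tx": 0,"ty": 0,"tz": -1,"grip": -1}
    - {"wx": 0,"wy": 0,"wz": 0,"tx": 0,"ty": 0,"tz": -1,"grip": -1}

```text
clock: 19.75
position: [0.4781, -0.1017, 0.1061]
ee_rot: [0.997, 0.079, 0.001, 0.0]
contact_force: [-8.0, 0.2, 29.1]
opening: 0.0003
```

jog_arm:
  plan:
    - {"wx": 0,"wy": 0,"wz": 0,"tx": 0,"ty": 0,"tz": -3,"grip": -1}
    - {"wx": 0,"wy": 0,"wz": 0,"tx": -1,"ty": 0,"tz": -7,"grip": -1}
    - {"wx": 0,"wy": 0,"wz": 0,"tx": -2,"ty": 0,"tz": -12,"grip": -1}
    - {"wx": 0,"wy": 0,"wz": 0,"tx": -3,"ty": 0,"tz": -18,"grip": -1}
    - {"wx": 0,"wy": 0,"wz": 0,"tx": -4,"ty": 0,"tz": -24,"grip": -1}
    - {"wx": 0,"wy": 0,"wz": 0,"tx": -5,"ty": 0,"tz": -30,"grip": -1}
    - {"wx": 0,"wy": 0,"wz": 0,"tx": -5,"ty": 0,"tz": -36,"grip": -1}
    - {"wx": 0,"wy": 0,"wz": 0,"tx": -5,"ty": 0,"tz": -42,"grip": -1}
    - {"wx": 0,"wy": 0,"wz": 0,"tx": -5,"ty": 0,"tz": -48,"grip": -1}
    - {"wx": 0,"wy": 0,"wz": 0,"tx": -5,"ty": 0,"tz": -54,"grip": -1}
    - {"wx": 0,"wy": 0,"wz": 0,"tx": -4,"ty": 0,"tz": -60,"grip": -1}
    - {"wx": 0,"wy": 0,"wz": 0,"tx": -3,"ty": 0,"tz": -66,"grip": -1}

```text
clock: 20.95
position: [0.4754, -0.1021, 0.1716]
ee_rot: [0.997, 0.079, 0.001, 0.0]
contact_force: [0.4, -0.1, 5.0]
opening: 0.0002
```

jog_arm:
  plan:
    - {"wx": 0,"wy": 0,"wz": 0,"tx": 1,"ty": 0,"tz": -6,"grip": -1}
    - {"wx": 0,"wy": 0,"wz": 0,"tx": 2,"ty": 0,"tz": -12,"grip": -1}
    - {"wx": 0,"wy": 0,"wz": 0,"tx": 3,"ty": 0,"tz": -18,"grip": -1}
    - {"wx": 0,"wy": 0,"wz": 0,"tx": 4,"ty": 0,"tz": -24,"grip": -1}
    - {"wx": 0,"wy": 0,"wz": 0,"tx": 5,"ty": 0,"tz": -30,"grip": -1}
    - {"wx": 0,"wy": 0,"wz": 0,"tx": 6,"ty": 0,"tz": -36,"grip": -1}
    - {"wx": 0,"wy": 0,"wz": 0,"tx": 7,"ty": 0,"tz": -41,"grip": -1}
    - {"wx": 0,"wy": 0,"wz": 0,"tx": 8,"ty": 0,"tz": -46,"grip": -1}
    - {"wx": 0,"wy": 0,"wz": 0,"tx": 9,"ty": 0,"tz": -50,"grip": -1}
    - {"wx": 0,"wy": 0,"wz": 0,"tx": 9,"ty": 0,"tz": -54,"grip": -1}
    - {"wx": 0,"wy": 0,"wz": 0,"tx": 9,"ty": 0,"tz": -58,"grip": -1}
    - {"wx": 0,"wy": 0,"wz": 0,"tx": 9,"ty": 0,"tz": -62,"grip": -1}

```text
clock: 22.15
position: [0.483, -0.1008, 0.2328]
ee_rot: [0.997, 0.079, -0.001, -0.0]
contact_force: [-0.6, -0.2, -0.2]
opening: 0.0003
```

jog_arm:
  plan:
    - {"wx": 0,"wy": 0,"wz": 0,"tx": 0,"ty": 0,"tz": -4,"grip": -1}
    - {"wx": 0,"wy": 0,"wz": 0,"tx": 0,"ty": 0,"tz": -10,"grip": -1}
    - {"wx": 0,"wy": 0,"wz": 0,"tx": 0,"ty": 0,"tz": -40,"grip": -1}
    - {"wx": 0,"wy": 0,"wz": 0,"tx": 0,"ty": 0,"tz": -60,"grip": -1}
    - {"wx": 0,"wy": 0,"wz": 0,"tx": 0,"ty": 0,"tz": -60,"grip": -1}
    - {"wx": 0,"wy": 0,"wz": 0,"tx": 0,"ty": 0,"tz": -60,"grip": -1}

```text
clock: 22.75
position: [0.4834, -0.1008, 0.293]
ee_rot: [0.997, 0.079, 0.0, 0.0]
contact_force: [0.0, 0.2, -0.2]
opening: 0.0001
```

```bash
python3 - <<'E'
from h import *
state(); p=bar()
lead("scene")
p,d=cams.grab_frame("wrist"); cv2.imwrite("pics/w9.png",p)
E
```

```text
t 22.75 pos [ 0.4834 -0.1008  0.293 ] u -0.1413 v -0.1744 yaw 9.04 tilt 0.02 F [ 0.   0.2 -0.2] op 0.000
lever z at u -0.05 0.207 37
lever z at u -0.08 0.219 42
lever z at u -0.11 0.233 30
scene -0.03 [(-220, 43), (-210, 46), (-205, 46), (-200, 47), (-195, 47), (-190, 47), (-185, 46), (-180, 47), (-175, 47), (-170, 47), (-165, 47), (-160, 47), (-155, 48), (-150, 47), (-145, 48), (-140, 47), (-135, 47), (-130, 47), (-125, 47), (-120, 47), (-115, 47), (-110, 47), (-105, 46), (-100, 47), (-95, 47), (-90, 45), (-85, 39), (-80, 32), (-75, 32), (-70, 33), (-65, 34), (-60, 36), (-55, 37), (-50, 37), (-45, 36), (-40, 37), (-35, 37), (-30, 37), (-25, 36), (-20, 36), (-15, 37), (-10, 37), (-5, 36), (0, 37), (5, 37), (10, 36), (15, 37), (20, 37), (25, 38), (30, 37), (35, 37), (40, 37), (45, 37), (50, 36), (55, 37), (60, 37), (65, 34), (70, 28)]
scene 0 [(-220, 43), (-210, 47), (-205, 46), (-200, 46), (-195, 47), (-190, 47), (-185, 47), (-180, 47), (-175, 47), (-170, 46), (-165, 46), (-160, 46), (-155, 47), (-150, 46), (-145, 47), (-140, 46), (-135, 47), (-130, 47), (-125, 47), (-120, 47), (-115
[... 306 characters left out ...]
), (30, 37), (35, 37), (40, 37), (45, 37), (50, 38), (55, 37), (60, 37), (65, 31), (70, 27)]
scene 0.03 [(-195, 47), (-190, 45), (-185, 46), (-180, 46), (-175, 48), (-170, 46), (-165, 46), (-160, 48), (-155, 47), (-150, 46), (-145, 46), (-140, 47), (-135, 47), (-130, 47), (-125, 47), (-120, 47), (-115, 47), (-110, 46), (-105, 46), (-100, 46), (-95, 48), (-90, 46), (-85, 37), (-80, 32), (-75, 31), (-70, 33), (-65, 34), (-60, 36), (-55, 37), (-50, 37), (-45, 37), (-40, 37), (-35, 37), (-30, 38), (-25, 37), (-20, 36), (-15, 37), (-10, 37), (-5, 37), (0, 37), (5, 37), (10, 37), (15, 37), (20, 37), (25, 36), (30, 37), (35, 37), (40, 37), (45, 37), (50, 37), (55, 37), (60, 37), (65, 32), (70, 27)]
```

View pics/w9.png

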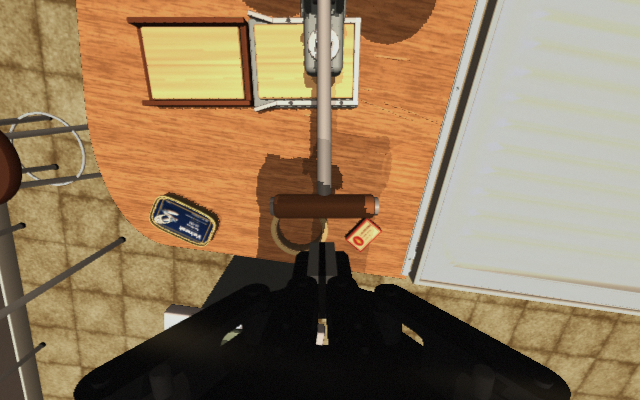

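The blank lies flush against the stop (right edge at col 355), the two others are in the holder, the bystanders haven't moved, the lever is up, and the arm is clear. Handing in.

```bash
python3 -c "
from bench import r
print(r.job_done())"
```

```text
the job is handed in; nothing more can be done
None
```

The job is done and handed in at about 23 s on the robot's clock; the hand-in gives no verdict.

**Blank:** I slid the top blank about 150 mm into the press with the shut fingers. The last push met 7 N with almost no advance, so I took it as home against the end stop.

**Lever:** I pressed the bar down until the stamp bore on the blank, with 29–35 N at the bar. I held it there for a little over half a second and eased it up over about 2.4 s. The finger was still bearing on the bar when checked partway up.

**Last checks:**
- **Top blank:** it lies flat, with its top at 46–47 mm, right up to the stop.
- **Middle blank:** its top is still at 36–37 mm, in place in the holder. It covers the bottom blank, which I did not measure separately.
- **Lever:** its slope matches the rest position.
- **Robot and bystanders:** there is no force on the tool, and the tin, tape and match box look untouched.

**What disagreed:**
- **Fingertip:** it measured about 20 mm short of the stated TCP. My first push therefore passed over the blank without moving it, and I repeated it 20 mm lower.
- **End of the slide:** the finger briefly rode up on the blank's rear edge, with about 6 N upward. I backed off, lowered it 2 mm and pushed again.

I viewed 10 pictures in all.

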